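# Weigh a tub of screws on the spring hook scale

## Robot

A 6-joint arm with a two-finger parallel gripper is mounted at the origin on the work surface. World frame = base frame: x ahead of the robot, y to its left, z up, the work surface at z = 0. Lengths are in m, angles in degrees, forces in N, time in s.
With the tool pointing down it reaches from about 0.325 to 0.925 m from the base axis. Payload 3.1 kg.
Tool frame: the origin (TCP) lies at the very end of the fingers, on their centre line; the grasp point (between the pads) lies env.grasp_offset behind it (env.grasp_offset is the distance from the TCP to the grasp point, in m); z points along the fingers, x is the direction in which the jaws open and shut, and the axes are right-handed (so a half turn about z gives the same grasp; the last joint's range is limited). The gripper opens to 85 mm and grips with 20 to 120 N. Pads are 22 mm wide; open, the fingers measure 114 mm over their backs; the gripper's body (76 mm by 85 mm) begins 54 mm behind the grasp point. The pads swing forward as they close: fully open they stand 13 mm farther back than shut.
Start: joints at [-73.751, 12.427, 92.441, -0, 75.132, -6.429], TCP at [0.241, -0.577, 0.231] pointing down, gripper open.
Joint ranges: [-157.48, 157.48], [-44.54, 120.13], [17.64, 146.25], [-64.5, 244.5], [7.68, 150.69], [-147.95, 147.95]. Speed limits (degrees/s): [159.86, 159.86, 180, 180, 180, 180].

## Interface

Orientations are given as a 3x3 rotation matrix whose columns are the frame's x, y, z axes.
In Python, from plant import env gives the robot as it stands.
- The arm moves only by the tool carry_out, never from a script. Its argument "targets" is a list of rows, each a list of 4 numbers: the shift along the world's x, y, z in m, then the turn about the world's z in rad. A call has 1 to 20 rows; each row shifts and turns the commanded pose from where the row before left it; what a row does not reach is not made up. A row lasts 1/8 s, in which the tool goes at most 62.5 mm and 10.7 degrees, less where a joint would pass 70% of its speed; a pose out of reach is approached as far as the arm can. A call with a gripper value outside its range is refused whole. "fingers" is the opening, from 0 (shut) to 1 (fully open), set as the call begins (left out, the last holds). The fingers move at their own pace and stop on an object; the grip force is fixed at half the most. Time passes only in rows, so rows that do not move let the fingers close. It gives the time, the measured TCP pose, the force and the opening at its end, in the units of the state.
- env.read_state(): the state, without advancing time (a new reading comes with each control period).
- env.grab_frame(name): name is "scene" or "top" or "wrist"; returns the picture (384x512x3 uint8, blue, green, red); there is no depth.
- env.camera_info(name): a dict with "fx", "fy", "cx", "cy" (pixels), "rvec" (rotation vector, rad) and "tvec" (3), from world to camera coordinates, as OpenCV has them; the wrist camera has in their place "tool_from_camera" (4x4, takes a point from camera to tool coordinates, whose origin is the TCP and whose axes are the tool frame's). Camera axes: x right, y down, z forward; pixel columns grow to the right and rows downward; lengths in m; the calibration is good to about 2 mm. A picture is of the moment at which its call begins: read the wrist's pose just before it. camera_info takes no time and is no camera call.
- env.close_job(): hands the job in, once; it reports no verdict.
The state is a dict: "t": time; "joints": joint angles; "dq": joint speeds; "effort": joint torques, N m; "eef_pos": TCP position; "orientation": TCP orientation; "contact_force": force on the tool from outside, world axes, zero at the start; "wrist_torque": the same for the moment, N m; "finger_gap": opening from 0.0 (shut) to 1.0 (fully open).
Only numpy, scipy, OpenCV 4.12 (cv2) and the standard library are available. Lean on these libraries where they do the work, as an engineer would, in place of code of your own. Each camera call takes 0.05 s, during which the arm holds its last target.

## Task

For the stock count, weigh the tub of screws with the wire bail: hang it by its bail on the hook of the spring scale, easing it down until the scale carries all of its weight before you let go, so that it neither drops nor bounces on the spring. Hands off, let it hang until it is quite still, then ease it up off the hook so that the hook does not snap back, and set the tub down gently, upright, in the free near half of the wooden tray. Move slowly while the tub is on the hook, never force the scale, and leave everything else on the bench where it is.

Things in the scene. Friction and masses are not known exactly. Their poses are not given: they have to be found in the camera images.
- tub: Clear rectangular tub part-filled with screws, weight unknown (0.2 to 0.86 kg): 90 mm (its x) x 54 mm (its y) x 52 mm tall, flat sides, black lid up to 62 mm. The only container with a wire bail, fixed upright over the lid. Origin at the centre of its underside, z up. It starts standing on the bench, its x axis roughly away from the robot.
- bail_top (a point): Peak of the bail (centre of its 4 mm steel wire), 145 mm above the tub's underside on its vertical axis; axes as the tub's. The bail lies in the tub's y-z plane: legs at y = +-28 mm rise from 56 to 112 mm above the underside, then slope in to this peak. It is stiff and does not fold.
- tub_grip (a point): Good place to grip the tub across its flat +-y sides (54 mm): 36 mm above its underside, 25 mm towards its -x from its middle, so 20 mm from that end. With the hand leaning back some 25 to 40 degrees towards the tub's -x side, the gripper clears the bail, hook and scale above. Axes as the tub's.
- hook_seat (a point): Lowest point of the hook's V seat (centre of its 4 mm wire), 300 mm above the bench when empty; goes down with the hook. x axis: from the hook's open side to the stand's column, roughly away from the robot; z up. The hook lies in its x-z plane, its shank at x = +9 mm, z 16 to 40 mm, joining the 15 mm thick barrel at z = 51 mm. Seated, the bail's peak is about 8 mm above this point.
- hook_tip (a point): Upturned tip of the hook (wire centre), 12.5 mm to -x of the seat and 23 mm above it; the hook is open on this side.
- hook_mouth (a point): Point in the open mouth of the hook, 37 mm above the seat: the bail's peak comes here from the hook's -x side, over the tip and below the barrel, bail across the hook; from here straight down 29 mm till it is seated. Axes as hook_seat's.
- scale_hook (a joint): Draw of the spring scale in m: 0 empty, at its upper stop; grows as the hook is pulled straight down, lower stop at 0.12. The spring takes 1 N per 10 mm (100 N/m), little damping; the hook does not swing sideways. It is delicate: the hook should not run faster than 0.1 m/s up or down, nor be pushed sideways with more than some 10 N.
- scale: The scale's stand, fixed to the bench: origin on the bench right below the hook, x axis to the column. Foot plate 225 x 130 x 12 mm (x from -52 to +172 mm); upright rod 12 mm thick at x = +125 mm, 560 mm tall; the aluminium tube of the scale, 23 mm thick, hangs at x = 0 from 358 to 508 mm above the bench.
- tray: Low wooden tray fixed on the bench, 230 mm (its x) by 160 mm (its y), rim 18 mm high, walls 5 mm, floor 5 mm above the bench. Origin at the centre of its underside, x roughly away from the robot. A plain jar stands in its far (+x) half.
- tray_free (a point): Middle of the free near half of the tray, on the tray's floor.
- jar_tray: Plain square jar 54 x 54 mm, 74 mm tall with a steel lid and no bail, standing in the tray's far half; to be left alone. Origin at the centre of its underside.
- solder_reel: Bystander: steel solder reel, 64 mm across, 54 mm tall. Origin under its centre.
- spray: Bystander: white spray can, 52 mm across, 150 mm tall. Origin under its centre.
- pedal: Bystander: green effects pedal 118 x 72 x 52 mm. Origin under its centre.
- organiser: Bystander: flat red parts case with clear lid, 80 x 120 x 40 mm. Origin under its centre.
- driver: Bystander: screwdriver 190 mm long lying on the bench, below where the arm works.
- tape: Bystander: roll of black tape 100 mm across, 25 mm tall. Origin under its centre.
- jar_plain: Bystander: plain square jar 54 x 54 mm, 74 mm tall, steel lid, no bail, on the bench. Origin under its centre.
Mind the look-alikes: they are no part of the job. What is shaped like the tub but purple or yellow is not meant.

How it is judged:
By the outcome, as a careful person would: the job done as asked, in the order asked, and still so for the second after the job is handed in, with the robot touching nothing.
It also fails if it takes over 72 s, if anything falls off the work surface, if the arm or the gripper's body presses on something with over 40 N, if the wrist force passes 120 N, or if a joint passes its speed limit or range.

## Working session

There is one attempt and no reset: what is moved stays moved. The work goes in short steps, Python scripts to look and compute and a tool call to move; the robot and the scene stay as the last step left them, time stands still between calls to the robot, and variables do not carry over. Pictures are saved under pics/ and viewed, and the job is handed in when it is done.

Besides the shell and the picture viewer there is one more tool, called after "Call:" by a JSON object that holds its "op" and its "data". carry_out: Moves the arm, as the interface text tells. Its arguments: {"type":"object","properties":{"targets":{"type":"array","items":{"type":"array","items":{"type":"number"}}},"fingers":{"type":"number"}},"required":["targets"]}

```bash
ls; mkdir -p pics; python3 - <<'E'
from plant import env
import cv2
for n in ("scene","top","wrist"):
    im=env.grab_frame(n); cv2.imwrite(f"pics/{n}0.png",im)
    print(n,env.camera_info(n))
s=env.read_state(); print(s, env.grasp_offset)
E
```

```text
pics
scene {'fx': 424.0084253752564, 'fy': 424.0084253752564, 'cx': 256.51889644500443, 'cy': 194.30324405957643, 'rvec': array([ 1.41222948,  2.15671614, -0.90586444]), 'tvec': array([ 0.19387578, -0.17767983,  1.87141988])}
top {'fx': 454.7417237232247, 'fy': 454.7417237232247, 'cx': 250.55252662927109, 'cy': 186.09481813782457, 'rvec': array([ 2.18974663, -2.14568911,  0.09497458]), 'tvec': array([0.02143774, 0.52974001, 1.53481855])}
wrist {'fx': 273.7634376637548, 'fy': 273.7634376637548, 'cx': 258.065976391228, 'cy': 190.9457484656153, 'tool_from_camera': array([[ 9.99999531e-01,  1.97940217e-04,  9.48295368e-04,
        -4.31777468e-04],
       [-4.62017108e-04,  9.57848478e-01,  2.87273528e-01,
        -7.36183761e-02],
       [-8.51460291e-04, -2.87273831e-01,  9.57848120e-01,
        -1.40802745e-01],
       [ 0.00000000e+00,  0.00000000e+00,  0.00000000e+00,
         1.00000000e+00]])}
{'t': 0.15, 'joints': array([-7.37488425e+01,  1.24676113e+01,  9.25104014e+01,  5.49240717e-04,
        7.51319743e+01, -6.42764131e+00]), 'dq': array([ 0.05125089, -0.15476055, -0.22230525, -0.0114591 , -0.00200059,
       -0.04344383]), 'effort': array([-4.23237052e-04, -3.97448194e+01, -3.04416847e+01, -2.55087207e-04,
        5.82155873e-03,  3.62528866e-06]), 'eef_pos': array([ 0.24082932, -0.57604033,  0.23023205]), 'orientation': array([[ 3.85561867e-01, -9.22681834e-01, -5.28312038e-04],
       [-9.22680016e-01, -3.85562164e-01,  1.84552781e-03],
       [-1.90653211e-03, -2.24102188e-04, -9.99998157e-01]]), 'contact_force': array([-0.47687536, -0.14251403, -0.5530056 ]), 'wrist_torque': array([-0.00317339,  0.04054957, -0.00116073]), 'finger_gap': 0.9980504016314694} 0.0187
```

View pics/scene0.png

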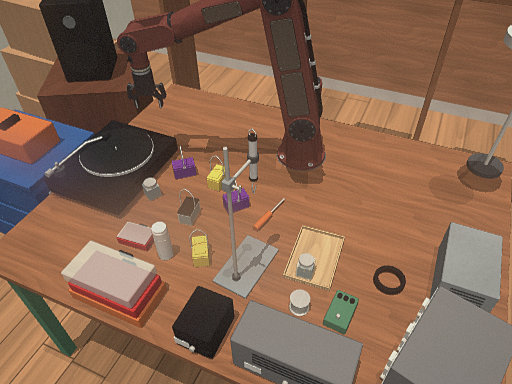

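View pics/top0.png

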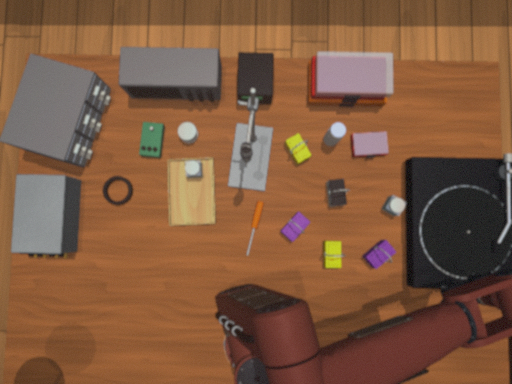

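View pics/wrist0.png

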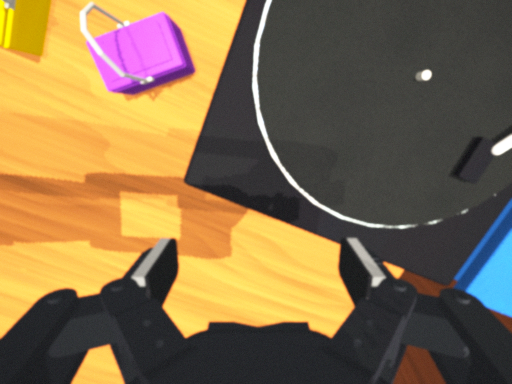

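```bash
cat > h.py <<'E'
import numpy as np, cv2
from plant import env
def cam(n, st=None):
    c=env.camera_info(n); K=np.array([[c['fx'],0,c['cx']],[0,c['fy'],c['cy']],[0,0,1.]])
    if n=='wrist':
        T=np.array(c['tool_from_camera']); W=np.eye(4); W[:3,:3]=st['orientation']; W[:3,3]=st['eef_pos']
        M=np.linalg.inv(W@T); return K,M[:3,:3],M[:3,3]
    return K,cv2.Rodrigues(np.array(c['rvec']))[0],np.array(c['tvec'])
def ray(C,u,v):
    K,R,t=C; d=R.T@np.linalg.inv(K)@np.array([u,v,1.]); return -R.T@t,d/np.linalg.norm(d)
def plane(C,u,v,z):
    o,d=ray(C,u,v); return o+d*(z-o[2])/d[2]
def proj(C,P):
    K,R,t=C; p=K@(R@np.asarray(P,float)+t); return p[:2]/p[2]
def tri(rays):
    A=np.zeros((3,3));b=np.zeros(3)
    for o,d in rays:
        Q=np.eye(3)-np.outer(d,d);A+=Q;b+=Q@o
    p=np.linalg.solve(A,b); return p,[float(np.linalg.norm((np.eye(3)-np.outer(d,d))@(p-o))) for o,d in rays]
E
python3 - <<'E'
from h import *
S=cv2.imread('pics/scene0.png');T=cv2.imread('pics/top0.png')
def crop(im,x,y,w,h,f,n): cv2.imwrite(n,cv2.resize(im[y:y+h,x:x+w],None,fx=f,fy=f,interpolation=cv2.INTER_CUBIC))
crop(T,270,130,130,100,6,'pics/c1.png')
crop(T,160,80,130,100,6,'pics/c2.png')
crop(S,160,120,130,100,6,'pics/c3.png')
C=cam('top')
for n,p,z in [('tub',(338,191),.06),('tray',(191,191),.018)]: print(n,plane(C,*p,z))
print(proj(C,[0,0,0]))
E
```

```text
tub [ 0.51522413 -0.26112632  0.06      ]
tray [0.50884743 0.23724788 0.018     ]
[256.90417913 343.0481489 ]
```

View pics/c1.png

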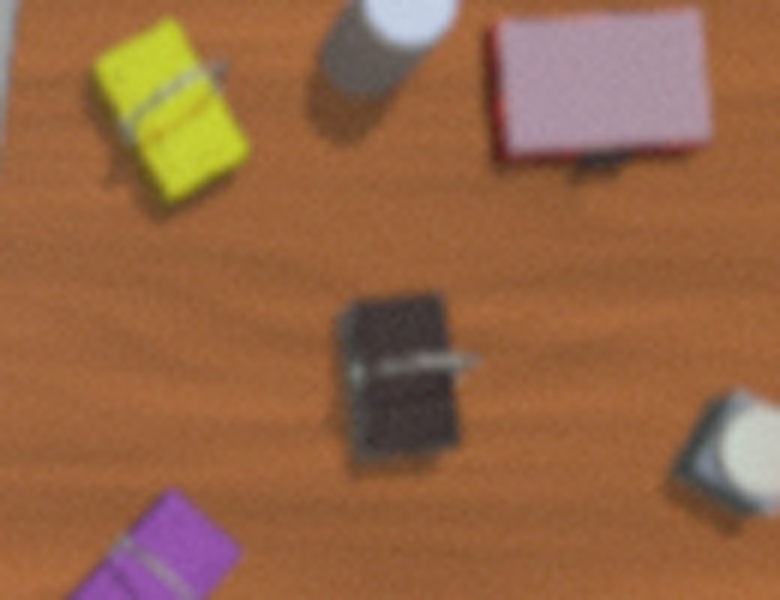

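View pics/c2.png

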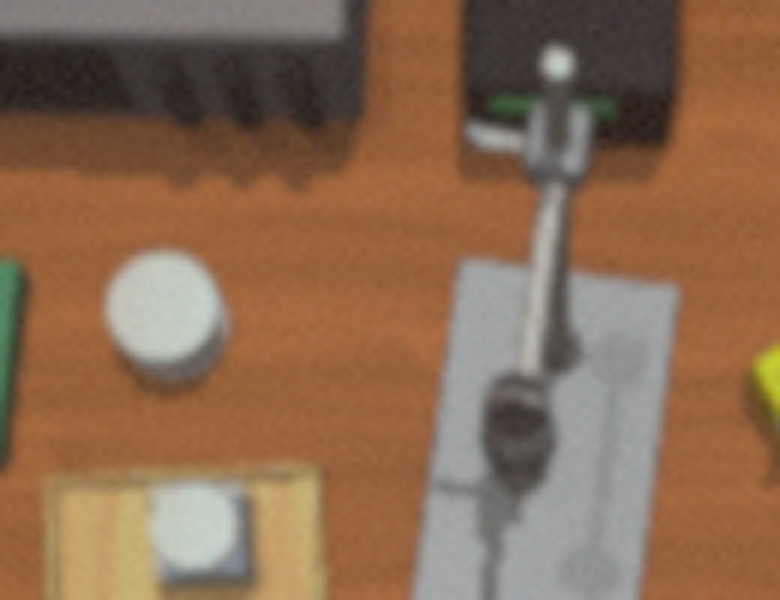

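View pics/c3.png

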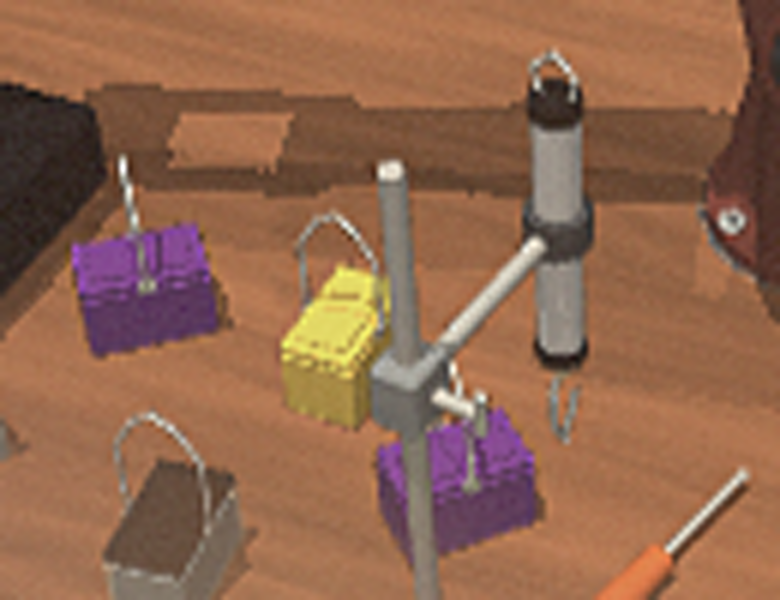

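```bash
python3 - <<'E'
from h import *
T=cv2.imread('pics/top0.png')
def crop(im,x,y,w,h,f,n): cv2.imwrite(n,cv2.resize(im[y:y+h,x:x+w],None,fx=f,fy=f,interpolation=cv2.INTER_CUBIC))
crop(T,155,115,130,125,6,'pics/c4.png')
C=cam('top')
f=lambda p:(p[0]/6+270,p[1]/6+130)
Q=[plane(C,*f(p),.062) for p in [(352,297),(442,293),(460,445),(358,455)]]
for q in Q: print(q)
c=sum(Q)/4; a=(Q[0]+Q[1]-Q[2]-Q[3])/2; b=(Q[0]+Q[3]-Q[1]-Q[2])/2
print('tub',c,np.linalg.norm(a),np.degrees(np.arctan2(a[1],a[0])),np.linalg.norm(b),np.degrees(np.arctan2(b[1],b[0]))-90)
m=(np.array(f((355,373)))+np.array(f((478,358))))/2
S=cam('scene')
for zz in (.3,): print('hook from scene at z .298', plane(S,254.2,193.3,.298))
E
```

```text
[ 0.55310633 -0.22944708  0.062     ]
[ 0.55634959 -0.27962691  0.062     ]
[ 0.47157388 -0.28969424  0.062     ]
[ 0.46486801 -0.23314407  0.062     ]
tub [ 0.51147445 -0.25797807  0.062     ] 0.08678034466952199 4.548646598206858 0.053596363803068627 5.325593649640396
hook from scene at z .298 [0.57556897 0.04018957 0.298     ]
```

View pics/c4.png

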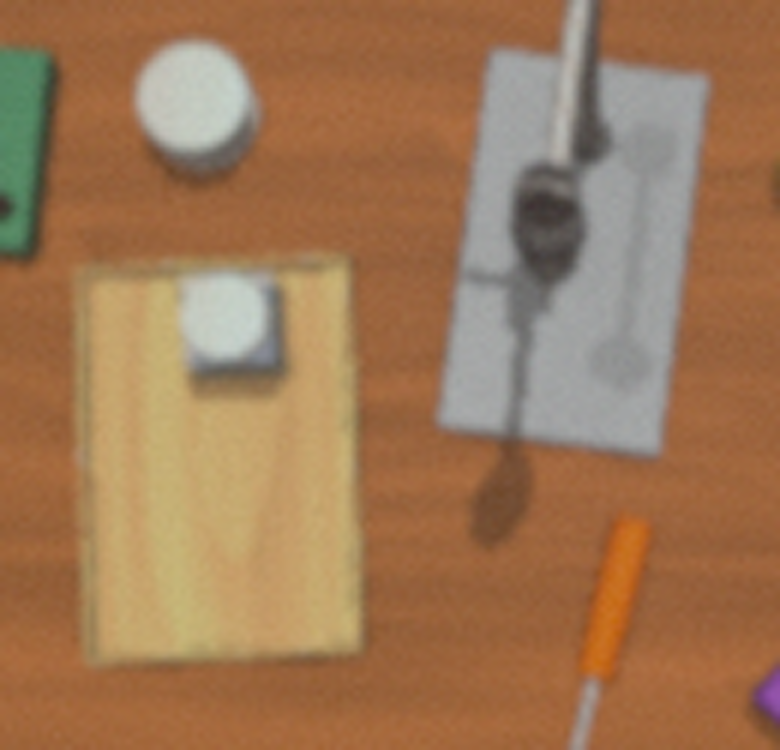

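```bash
python3 - <<'E'
from h import *
C=cam('top');S=cam('scene')
f=lambda p:(p[0]/6+155,p[1]/6+115)
def rect(P,z,n):
    Q=[plane(C,*f(p),z) for p in P]; c=sum(Q)/4; a=(Q[0]+Q[1]-Q[2]-Q[3])/2; b=(Q[0]+Q[3]-Q[1]-Q[2])/2
    A=np.degrees(np.arctan2(a[1],a[0])); B=np.degrees(np.arctan2(b[1],b[0]))-90
    print(n,c,np.linalg.norm(a),A,np.linalg.norm(b),B); return c,np.radians((A+B)/2)
c,A=rect([(490,48),(708,75),(660,455),(437,428)],.012,'foot')
hk=c-0.06*np.array([np.cos(A),np.sin(A),0]); print('scale origin',hk, np.degrees(A))
hk[2]=.3; print(proj(S,hk),proj(C,hk))
c,A=rect([(75,268),(350,258),(362,652),(88,662)],.018,'tray'); print('free', c-0.0575*np.array([np.cos(A),np.sin(A),0]),np.degrees(A))
E
```

```text
foot [0.63336224 0.03416253 0.012     ] 0.22491746430788934 -6.305248016176359 0.1290086922493814 -5.943046137251031
scale origin [0.57370466 0.04056352 0.012     ] -6.124147076713695
[254.55362367 192.46303336] [247.17847579 161.14351617]
tray [0.50736689 0.23565813 0.018     ] 0.2274374056999591 3.71559069510472 0.15794492273438135 3.2403716628945034
free [0.44997279 0.2321699  0.018     ] 3.477981178999612
```

Call:
{"op": "carry_out", "data": {"targets": [[0.02, 0.02, 0.02, -0.031], [0.03, 0.032, 0.02, -0.031], [0.031, 0.032, 0.02, -0.031], [0.032, 0.033, 0.02, -0.031], [0.032, 0.033, 0.02, -0.031], [0.032, 0.033, 0.02, -0.031], [0.032, 0.033, 0.02, -0.031], [0.032, 0.033, 0.015, -0.031], [0.032, 0.033, 0.01, -0.031], [0.032, 0.033, 0.005, -0.031]]}}

```text
t: 1.4
eef_pos: [0.547, -0.2605, 0.4019]
orientation: [[0.085, -0.996, 0.001], [-0.996, -0.085, -0.001], [0.001, -0.001, -1.0]]
contact_force: [0.7, -1.2, 0.7]
finger_gap: 0.998
```

Call:
{"op": "carry_out", "data": {"targets": [[0.04, -0.019, 0, -0.107], [0.05, -0.0238, 0, -0.107], [0.05, -0.0238, 0, -0.107], [0.05, -0.0238, 0, -0.107], [0.04, -0.019, 0, -0.107], [0.04, -0.019, 0, 0], [0.04, -0.019, 0, 0], [0.04, -0.019, 0, 0]]}}

```text
t: 2.4
eef_pos: [0.8424, -0.4026, 0.3708]
orientation: [[-0.434, -0.9, 0.04], [-0.901, 0.434, -0.019], [-0.001, -0.044, -0.999]]
contact_force: [-0.8, -0.3, 0.9]
finger_gap: 0.999
```

Call:
{"op": "carry_out", "data": {"targets": [[0.054, -0.026, 0, 0], [0.054, -0.026, 0, 0], [0.054, -0.026, 0, 0], [0.054, -0.026, 0, 0]]}}

```text
t: 2.9
eef_pos: [0.904, -0.4326, 0.3134]
orientation: [[-0.434, -0.884, 0.173], [-0.901, 0.426, -0.083], [-0.001, -0.192, -0.981]]
contact_force: [0.6, 0.3, 0.3]
finger_gap: 0.998
```

Call:
{"op": "carry_out", "data": {"targets": [[0.045, -0.022, 0.035, 0], [0.045, -0.022, 0.035, 0], [0.045, -0.022, 0.035, 0], [0.045, -0.022, 0.035, 0]]}}

```text
t: 3.4
eef_pos: [0.9241, -0.4439, 0.3891]
orientation: [[-0.434, -0.846, 0.31], [-0.901, 0.408, -0.149], [-0.001, -0.343, -0.939]]
contact_force: [0.3, 0.2, 0.0]
finger_gap: 0.999
```

Call:
{"op": "carry_out", "data": {"targets": [[0.045, -0.022, 0.02, 0], [0.045, -0.022, 0.02, 0], [0.045, -0.022, 0.02, 0], [0.045, -0.022, 0.02, 0]]}}

```text
t: 3.9
eef_pos: [0.9599, -0.4625, 0.398]
orientation: [[-0.434, -0.797, 0.42], [-0.901, 0.385, -0.201], [-0.001, -0.466, -0.885]]
contact_force: [0.7, -0.0, 0.2]
finger_gap: 0.999
```

Call:
{"op": "carry_out", "data": {"targets": [[0.045, -0.022, 0.01, 0], [0.045, -0.022, 0.01, 0], [0.045, -0.022, 0.01, 0]]}}

```text
t: 4.28
eef_pos: [0.9922, -0.4789, 0.385]
orientation: [[-0.434, -0.753, 0.495], [-0.901, 0.363, -0.238], [-0.001, -0.549, -0.836]]
contact_force: [-1.1, 0.5, 0.5]
finger_gap: 1.004
```

Call:
{"op": "carry_out", "data": {"targets": [[-0.04, 0.02, 0, 0], [-0.055, 0.027, 0, 0]]}}

```text
t: 4.53
eef_pos: [0.9015, -0.4345, 0.3792]
orientation: [[-0.434, -0.755, 0.491], [-0.901, 0.365, -0.236], [-0.001, -0.545, -0.839]]
contact_force: [0.3, -0.1, 1.4]
finger_gap: 1.004
```

Call:
{"op": "carry_out", "data": {"targets": [[-0.03, 0.013, 0, 0.0534], [-0.042, 0.018, 0, 0.0534], [-0.042, 0.018, -0.01, 0.0534], [-0.042, 0.018, -0.015, 0.0534], [-0.042, 0.018, -0.015, 0.0534], [-0.042, 0.018, -0.02, 0.0534], [-0.042, 0.018, -0.02, 0.0534], [-0.042, 0.018, -0.02, 0.0534], [-0.042, 0.018, -0.02, 0.0534], [-0.035, 0.015, -0.01, 0.0534], [0, 0, 0, 0]]}}

```text
t: 5.9
eef_pos: [0.4986, -0.2615, 0.2545]
orientation: [[0.083, -0.835, 0.545], [-0.997, -0.068, 0.047], [-0.003, -0.547, -0.837]]
contact_force: [1.4, -0.9, 0.1]
finger_gap: 1.002
```

```bash
python3 - <<'E'
from h import *
s=env.read_state(); print(s['joints'],s['eef_pos'],s['orientation'])
W=env.grab_frame('wrist');cv2.imwrite('pics/w1.png',W);cv2.imwrite('pics/s1.png',env.grab_frame('scene'))
np.savez('w1.npz',o=s['orientation'],p=s['eef_pos'])
E
```

```text
[-48.98633054 -10.72107431 118.80724247  32.421194    55.54699393
  21.49657022] [ 0.49858408 -0.26147506  0.2545065 ] [[ 0.08275963 -0.8345451   0.54468828]
 [-0.99656623 -0.06789667  0.04738972]
 [-0.00256634 -0.5467399  -0.83729857]]
```

View pics/w1.png

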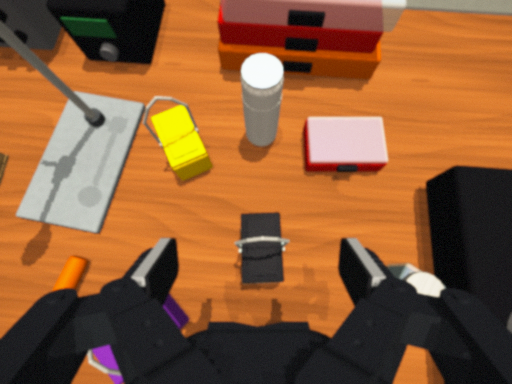

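View pics/s1.png

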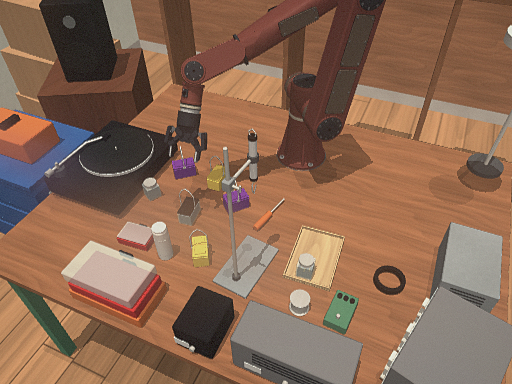

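```bash
python3 - <<'E'
from h import *
d=np.load('w1.npz'); C=cam('wrist',dict(orientation=d['o'],eef_pos=d['p']))
W=cv2.imread('pics/w1.png'); cv2.imwrite('pics/w1c.png',cv2.resize(W[190:310,210:320],None,fx=6,fy=6,interpolation=cv2.INTER_CUBIC)[:600])
m=((W.max(2)<75)).astype(np.uint8); m[:200]=0;m[292:]=0;m[:,:235]=0;m[:,290:]=0
m=cv2.morphologyEx(m,cv2.MORPH_CLOSE,np.ones((13,3)))
cs,_=cv2.findContours(m,0,1); c=max(cs,key=cv2.contourArea); print(cv2.boundingRect(c),cv2.minAreaRect(c))
print('jar',plane(cam('top'),395,205,.07),'yellow',plane(cam('top'),333,254,.06),'purple',plane(cam('top'),295,226,.06))
E
```

```text
(241, 214, 42, 69) ((261.32806396484375, 247.77792358398438), (68.12354278564453, 39.98866271972656), 88.63607025146484)
jar [ 0.47156123 -0.4478649   0.07      ] yellow [ 0.30600416 -0.2451      0.06      ] purple [ 0.3955547  -0.11865474  0.06      ]
```

View pics/w1c.png

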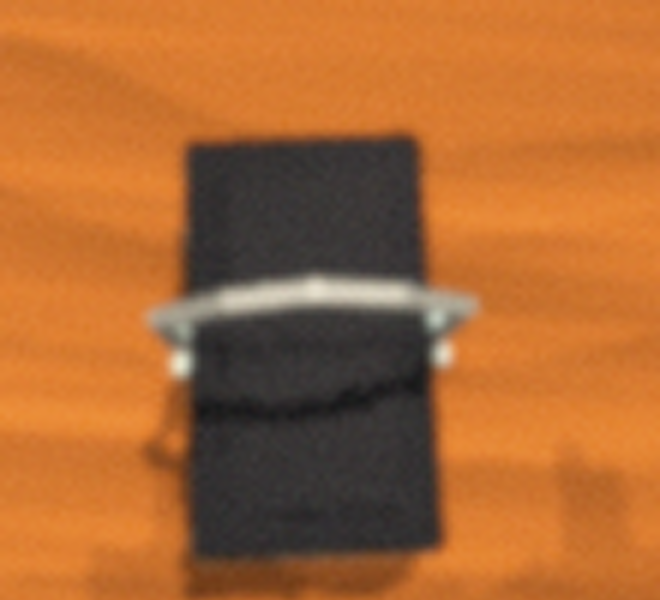

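```bash
python3 - <<'E'
from h import *
d=np.load('w1.npz'); C=cam('wrist',dict(orientation=d['o'],eef_pos=d['p']))
f=lambda p:(p[0]/6+210,p[1]/6+190)
Q=[plane(C,*f(p),.062) for p in [(190,145),(417,138),(440,548),(192,556)]]
for q in Q: print(q)
c=sum(Q)/4; a=(Q[0]+Q[1]-Q[2]-Q[3])/2; b=(Q[0]+Q[3]-Q[1]-Q[2])/2
print('tub',c,np.linalg.norm(a),np.degrees(np.arctan2(a[1],a[0])),np.linalg.norm(b),np.degrees(np.arctan2(b[1],b[0]))-90)
B=[plane(C,*f(p),.056) for p in [(180,362),(442,355)]]; b=B[0]-B[1]; print('feet',sum(B)/2,np.linalg.norm(b),np.degrees(np.arctan2(b[1],b[0]))-90)
print('peak', plane(C,*f((316,285)),.147))
x=d['o'][:,0]; z=d['o'][:,2]; print(np.degrees(np.arctan2(x[1],x[0]))+90,np.degrees(np.arctan2(z[1],z[0])), np.degrees(np.arccos(-z[2])))
E
```

```text
[ 0.55210322 -0.23479251  0.062     ]
[ 0.55772391 -0.28375732  0.062     ]
[ 0.4736812  -0.29356646  0.062     ]
[ 0.46796795 -0.24366571  0.062     ]
tub [ 0.51286907 -0.2639455   0.062     ] 0.08460623934700405 6.338810196690332 0.04975655602815678 6.539827359526669
feet [ 0.50948174 -0.26459144  0.056     ] 0.05572868120967759 6.265773931095168
peak [ 0.51409336 -0.2639884   0.147     ]
4.747222985366875 4.972405304543069 33.14405477801854
```

Call:
{"op": "carry_out", "data": {"targets": [[-0.001, -0.002, -0.02, 0.01], [-0.001, -0.001, -0.03, 0.01], [0, 0, -0.035, 0], [0, 0, -0.035, 0], [0, 0, -0.03, 0], [0, 0, -0.025, 0], [0, 0, -0.02, 0], [0, 0, -0.015, 0], [0, 0, -0.012, 0], [0, 0, -0.008, 0], [0, 0, -0.005, 0], [0, 0, 0, 0]]}}

```text
t: 7.5
eef_pos: [0.4989, -0.2654, 0.0213]
orientation: [[0.105, -0.832, 0.545], [-0.994, -0.087, 0.058], [-0.001, -0.548, -0.836]]
contact_force: [0.1, -0.1, -1.0]
finger_gap: 0.998
```

```bash
python3 - <<'E'
from h import *
s=env.read_state(); print(s['joints'],s['eef_pos'],s['contact_force'])
W=env.grab_frame('wrist');cv2.imwrite('pics/w2.png',W);S=env.grab_frame('scene');cv2.imwrite('pics/s2.png',cv2.resize(S[80:280,100:320],None,fx=3,fy=3))
np.savez('w2.npz',o=s['orientation'],p=s['eef_pos'])
E
```

```text
[-49.58787765  13.93980744 124.76925378  54.77428683  33.65792007
 -10.37899692] [ 0.49892584 -0.26535054  0.02128735] [ 0.06434362 -0.06377099 -0.99819852]
```

View pics/w2.png

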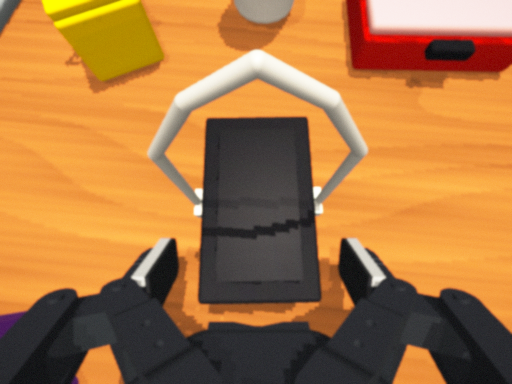

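View pics/s2.png

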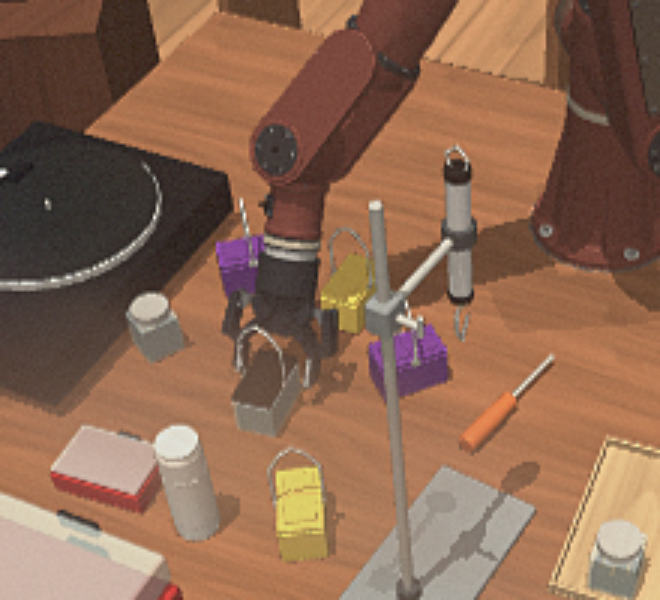

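Call:
{"op": "carry_out", "data": {"targets": [[0, 0, 0, 0], [0, 0, 0, 0], [0, 0, 0, 0], [0, 0, 0, 0], [0, 0, 0, 0], [0, 0, 0, 0]], "fingers": 0}}

```text
t: 8.35
eef_pos: [0.4989, -0.2656, 0.022]
orientation: [[0.105, -0.831, 0.546], [-0.995, -0.087, 0.058], [-0.0, -0.549, -0.836]]
contact_force: [-4.0, 0.3, 5.8]
finger_gap: 0.629
```

Call:
{"op": "carry_out", "data": {"targets": [[0, 0, 0.005, 0], [0, 0, 0.01, 0], [0, 0, 0.015, 0], [0, 0, 0.02, 0], [0, 0, 0.02, 0], [0, 0, 0.01, 0], [0, 0, 0, 0], [0, 0, 0, 0]]}}

```text
t: 9.35
eef_pos: [0.498, -0.2645, 0.1004]
orientation: [[0.105, -0.833, 0.544], [-0.994, -0.087, 0.059], [-0.002, -0.547, -0.837]]
contact_force: [-0.2, 1.2, -2.3]
finger_gap: 0.623
```

```bash
python3 - <<'E'
from h import *
s=env.read_state(); print(s['joints'],s['eef_pos'],s['contact_force'],s['wrist_torque'])
W=env.grab_frame('wrist');cv2.imwrite('pics/w3.png',W);S=env.grab_frame('scene');cv2.imwrite('pics/s3.png',cv2.resize(S[80:280,100:320],None,fx=3,fy=3))
np.savez('w3.npz',o=s['orientation'],p=s['eef_pos'])
E
```

```text
[-49.60352976   3.76185552 124.37087876  44.01248388  40.66526002
   3.03737027] [ 0.49799121 -0.26446297  0.10038237] [-0.1751198   1.22214613 -2.31144597] [-0.08211948  0.56008862 -0.03339191]
```

View pics/w3.png

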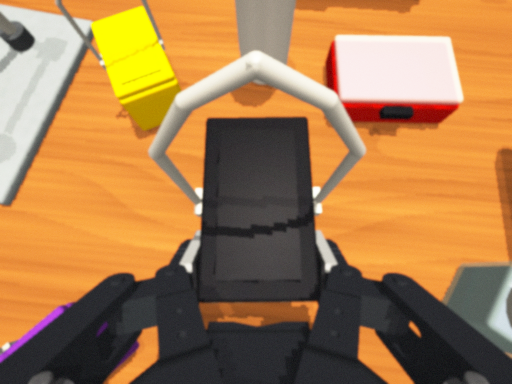

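View pics/s3.png

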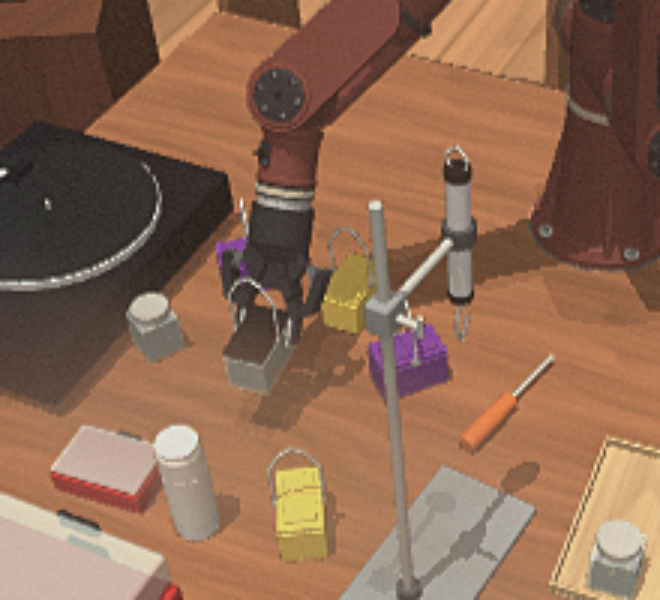

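```bash
python3 - <<'E'
from h import *
W=cv2.imread('pics/w3.png'); cv2.imwrite('pics/w3c.png',cv2.resize(W[40:310,140:380],None,fx=2.2,fy=2.2,interpolation=cv2.INTER_CUBIC))
for n,dz in (('w2',0),('w3',.0795)):
    d=np.load(n+'.npz'); C=cam('wrist',dict(orientation=d['o'],eef_pos=d['p']))
    Q=[plane(C,*p,.062+dz) for p in [(207,118),(306,118),(319,293),(200,293)]]
    c=sum(Q)/4; a=(Q[0]+Q[1]-Q[2]-Q[3])/2; b=(Q[0]+Q[3]-Q[1]-Q[2])/2
    print('tub',c-d['p'],np.linalg.norm(a),np.degrees(np.arctan2(a[1],a[0])),np.linalg.norm(b),np.degrees(np.arctan2(b[1],b[0]))-90)
    B=[plane(C,*p,.056+dz) for p in [(198,202),(319,200)]]; b=B[0]-B[1]; print('feet',sum(B)/2-d['p'],np.linalg.norm(b),np.degrees(np.arctan2(b[1],b[0]))-90)
    print('peak', plane(C,256,65,.145+dz)-d['p'])
    B=[plane(C,*p,.112+dz) for p in [(156,153),(361,152)]]; b=B[0]-B[1]; print('shoulders',sum(B)/2-d['p'],np.linalg.norm(b),np.degrees(np.arctan2(b[1],b[0]))-90)
E
```

```text
tub [0.01501401 0.0020825  0.04071265] 0.0795569641833706 7.003186320560331 0.047827281415915204 6.039404403755697
feet [0.01491205 0.00174905 0.03471265] 0.05608554594673769 7.016844875481411
peak [0.01295304 0.00206359 0.12371265]
shoulders [0.01379598 0.00171993 0.09071265] 0.054575162598343725 6.341282526295657
tub [0.01493753 0.00202776 0.04111763] 0.07924455343786133 7.022372743365516 0.0476546679869843 6.036605287087468
feet [0.01484877 0.00170773 0.03511763] 0.05589235969768518 7.014930149958971
peak [0.01275225 0.00186821 0.12411763]
shoulders [0.01372376 0.00160512 0.09111763] 0.05423161214271417 6.323570984009052
```

View pics/w3c.png

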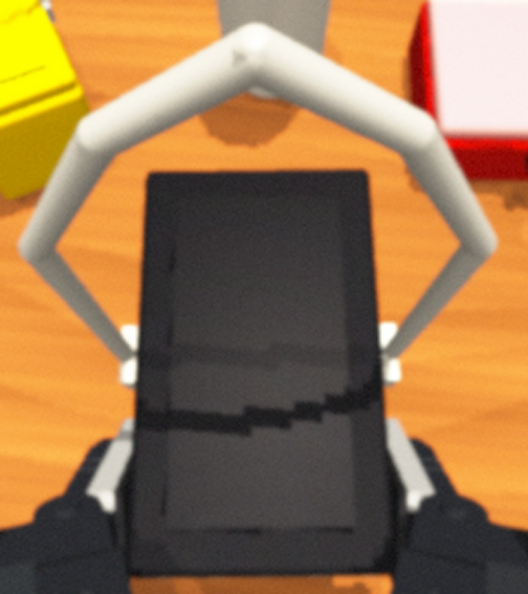

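Call:
{"op": "carry_out", "data": {"targets": [[0, 0, 0.015, 0], [0, 0, 0.025, 0], [0, 0.005, 0.03, 0], [0, 0.015, 0.025, -0.01], [-0.001, 0.025, 0.015, -0.02], [-0.002, 0.03, 0.003, -0.02], [-0.002, 0.035, 0, -0.025], [-0.002, 0.035, 0, -0.025], [-0.002, 0.035, 0, -0.025], [-0.002, 0.035, 0, -0.025], [-0.002, 0.035, 0, -0.025], [-0.002, 0.03, 0, -0.021], [-0.002, 0.022, 0, -0.02], [0, 0.012, 0, 0], [0, 0, 0, 0], [0, 0, 0, 0]]}}

```text
t: 11.45
eef_pos: [0.4814, 0.0486, 0.2145]
orientation: [[-0.112, -0.831, 0.545], [-0.994, 0.094, -0.06], [-0.001, -0.548, -0.837]]
contact_force: [0.8, -0.3, -2.8]
finger_gap: 0.62
```

```bash
cat > look.py <<'E'
import sys
from h import *
n=sys.argv[1]
s=env.read_state(); print(s['t'],s['joints'],s['eef_pos'],s['contact_force'])
o=s['orientation']; print('yaw',np.degrees(np.arctan2(o[1,0],o[0,0]))+90,'tilt',np.degrees(np.arccos(-o[2,2])), 'roll', o[2,0])
W=env.grab_frame('wrist');cv2.imwrite(f'pics/w{n}.png',W)
S=env.grab_frame('scene');cv2.imwrite(f'pics/sf{n}.png',S);cv2.imwrite(f'pics/s{n}.png',cv2.resize(S[100:240,180:320],None,fx=4.25,fy=4.25,interpolation=cv2.INTER_CUBIC))
np.savez(f'w{n}.npz',o=s['orientation'],p=s['eef_pos'])
E
python3 look.py 4
```

```text
11.45 [ -0.57140935 -25.2768577  133.88711076  -5.0430447   38.41084878
  98.87832732] [0.48136649 0.04857172 0.21447407] [ 0.78620896 -0.2831067  -2.80673602]
yaw -6.402873506912087 tilt 33.21804887254513 roll -0.001256859135978665
```

View pics/w4.png

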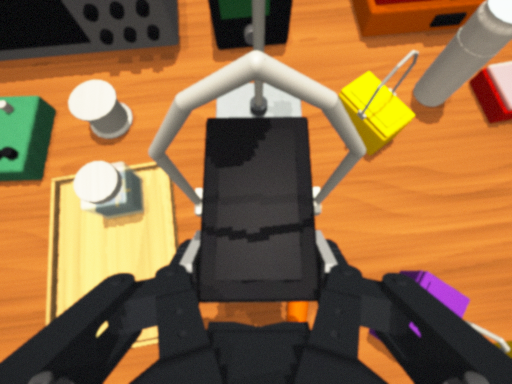

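View pics/s4.png

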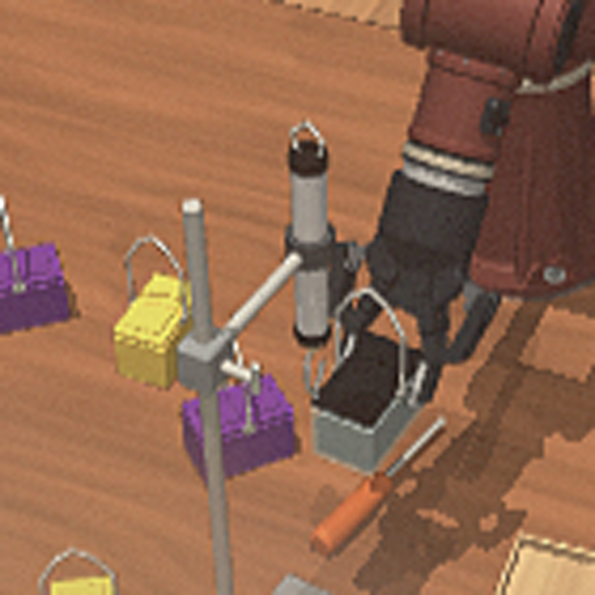

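```bash
python3 - <<'E'
from h import *
S=cam('scene')
im=cv2.imread('pics/sf4.png')
a=np.radians(-6.1);X=np.array([np.cos(a),np.sin(a),0]);h=np.array([.5742,.0405,.3])
pts=dict(peak=[.4951,.0474,.338],seat=h,tip=h-.0125*X+[0,0,.023],barrel=h+[0,0,.051],shank=h+.009*X+[0,0,.03])
big=cv2.resize(im[140:220,220:300],None,fx=8,fy=8,interpolation=cv2.INTER_CUBIC)
raw=big.copy()
for k,p in pts.items():
    u,v=proj(S,p); print(k,u,v); q=(int((u-220+.5)*8),int((v-140+.5)*8)); cv2.circle(big,q,4,(0,0,255),-1)
cv2.imwrite('pics/h4.png',cv2.resize(np.hstack([raw,big]),(800,400)))
E
```

```text
peak 266.83094457687326 167.67963806127096
seat 254.46732630241792 192.56360075556523
tip 256.4290221111642 184.54328181228783
barrel 254.1544547068091 180.20206170004903
shank 252.75109413583908 187.22045264862925
```

View pics/h4.png

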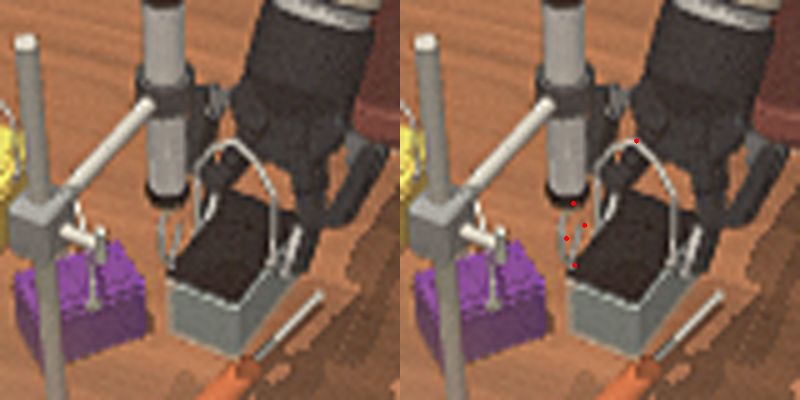

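Call:
{"op": "carry_out", "data": {"targets": [[0.003, 0, 0, 0], [0.005, -0.0005, 0, 0], [0.006, -0.0006, 0, 0], [0.006, -0.0006, 0, 0], [0.006, -0.0006, 0, 0], [0.006, -0.0006, 0, 0], [0.006, -0.0006, 0, 0], [0.006, -0.0006, 0, 0], [0.005, -0.0005, 0, 0], [0.003, -0.0005, 0, 0], [0, 0, 0, 0], [0, 0, 0, 0]]}}

```text
t: 13.05
eef_pos: [0.5334, 0.0438, 0.2142]
orientation: [[-0.111, -0.831, 0.545], [-0.994, 0.093, -0.06], [-0.001, -0.548, -0.837]]
contact_force: [-0.3, -0.3, -2.4]
finger_gap: 0.624
```

```bash
python3 look.py 5; python3 - <<'E'
from h import *
im=cv2.imread('pics/sf5.png')
cv2.imwrite('pics/h5.png',cv2.resize(im[150:210,220:300],None,fx=9,fy=9,interpolation=cv2.INTER_CUBIC))
d=np.load('w5.npz');C=cam('wrist',dict(orientation=d['o'],eef_pos=d['p']))
S=cam('scene');print('peak at scene',proj(S,d['p']+[.0137,-.0012,.1235]),d['p']+[.0137,-.0012,.1235])
a=np.radians(-6.1);X=np.array([np.cos(a),np.sin(a),0]);h=np.array([.5742,.0405,.3])
for p in (h,h-.0125*X+[0,0,.023],h+[0,0,.051]): print(proj(C,p))
E
```

```text
13.05 [ -1.24729222 -16.70727159 128.12021219  -4.73934551  35.55721806
  98.16770456] [0.53340265 0.04376929 0.21421779] [-0.29558445 -0.27318692 -2.43293753]
yaw -6.359565199816643 tilt 33.223907273449846 roll -0.0009320902976717363
peak at scene [258.5706355  177.93505401] [0.54710265 0.04256929 0.33771779]
[255.41688631  79.30184038]
[254.46400633  56.32408031]
[ 251.68060378 -179.6493027 ]
```

View pics/w5.png

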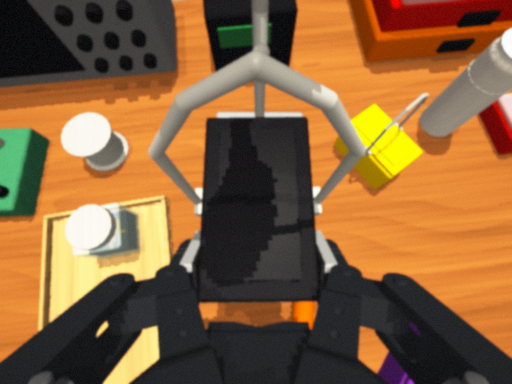

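View pics/h5.png

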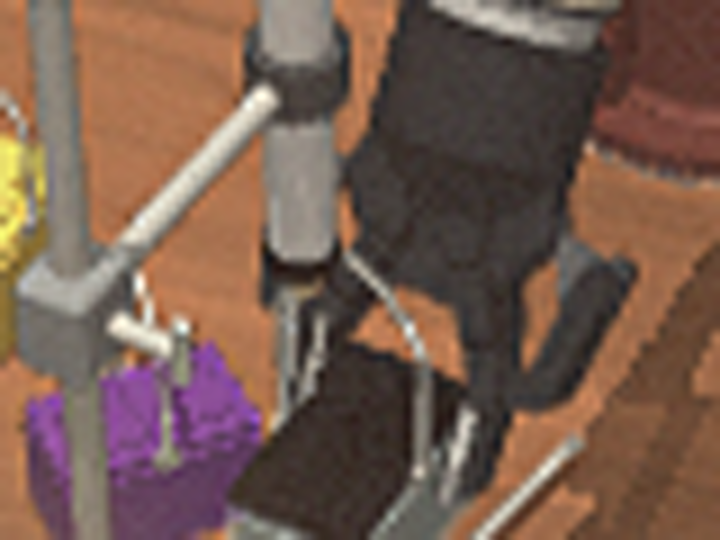

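```bash
python3 - <<'E'
from h import *
im=cv2.imread('pics/w5.png')
cv2.imwrite('pics/w5c.png',cv2.resize(im[0:130,195:325],None,fx=4.6,fy=4.6,interpolation=cv2.INTER_CUBIC))
E
```

```text
(no output)
```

View pics/w5c.png

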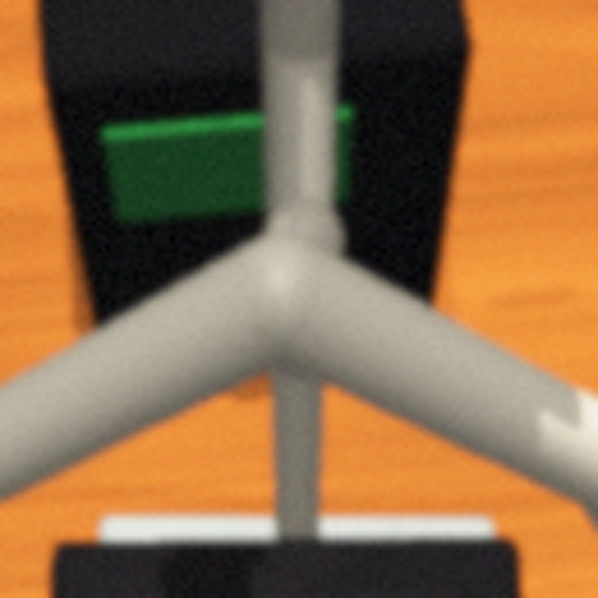

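```bash
python3 - <<'E'
from h import *
a=np.radians(-6.1);X=np.array([np.cos(a),np.sin(a),0]);h=np.array([.5742,.0405,.0])
for n in '45':
    d=np.load(f'w{n}.npz');C=cam('wrist',dict(orientation=d['o'],eef_pos=d['p']))
    print(n)
    for z in (.012,.1,.2,.3,.35): print(z,proj(C,h+.125*X+[0,0,z]))
    # foot corners
    for p in ((-.0525,.065),(-.0525,-.065),(.1725,.065),(.1725,-.065)):
        print('foot',proj(C,h+p[0]*X+p[1]*np.array([-X[1],X[0],0])+[0,0,.012]))
    for z in (.35,.4,.45): print('tube',z,proj(C,h+[0,0,z]))
E
python3 - <<'E'
import cv2
im=cv2.imread('pics/w4.png')
cv2.imwrite('pics/w4c.png',cv2.resize(im[0:130,195:325],None,fx=4.6,fy=4.6,interpolation=cv2.INTER_CUBIC))
E
```

```text
4
0.012 [256.56232403 109.48848898]
0.1 [256.11657285  67.59394621]
0.2 [255.21637319 -17.01256654]
0.3 [ 253.0474224  -220.86441419]
0.35 [ 250.1929195 -489.1488271]
foot [207.78061853 227.17558719]
foot [306.20966028 226.69012363]
foot [214.65177378  82.98305529]
foot [298.26589005  82.59741197]
tube 0.35 [ 248.00050125 -325.39853228]
tube 0.4 [  140.21987466 -6583.21610466]
tube 0.45 [270.76169734 996.13222339]
5
0.012 [257.24012689 140.89113695]
0.1 [256.9807547  105.43776337]
0.2 [256.44099397  31.65830763]
0.3 [ 255.04549297 -159.09158969]
0.35 [ 252.97332681 -442.33429888]
foot [206.31952592 268.25710058]
foot [309.04746028 267.82220727]
foot [213.78790316 112.34328318]
foot [300.47936826 112.01103703]
tube 0.35 [ 251.8477667  -168.06371432]
tube 0.4 [ 280.75112779 1835.1462448 ]
tube 0.45 [262.26510353 553.93234764]
```

View pics/w4c.png

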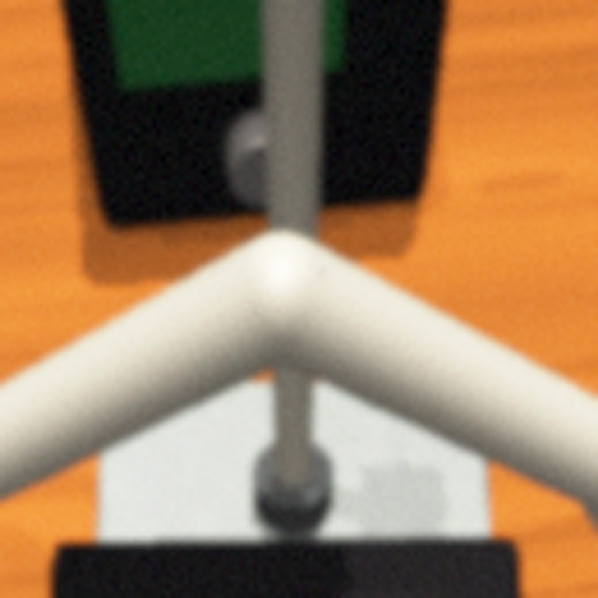

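Call:
{"op": "carry_out", "data": {"targets": [[0.001, -0.0015, 0, 0], [0.001, -0.0015, 0, 0], [0, 0, 0, 0]]}}

```text
t: 13.52
eef_pos: [0.5357, 0.0406, 0.2144]
orientation: [[-0.111, -0.831, 0.545], [-0.994, 0.093, -0.06], [-0.001, -0.548, -0.836]]
contact_force: [-1.1, -0.2, -3.0]
finger_gap: 0.623
```

```bash
python3 look.py 6; python3 - <<'E'
from h import *
im=cv2.imread('pics/w6.png')
cv2.imwrite('pics/w6c.png',cv2.resize(im[0:130,195:325],None,fx=4.6,fy=4.6,interpolation=cv2.INTER_CUBIC))
im=cv2.imread('pics/sf6.png')
cv2.imwrite('pics/h6.png',cv2.resize(im[150:210,220:300],None,fx=9,fy=9,interpolation=cv2.INTER_CUBIC))
E
```

```text
13.525 [ -1.72783628 -16.457093   127.92120462  -4.31441526  35.44876079
  97.43565001] [0.53567683 0.04058108 0.21440876] [-1.1205208  -0.17978134 -2.99184024]
yaw -6.375122669288004 tilt 33.247314059469915 roll -0.0009466259799236641
```

View pics/w6c.png

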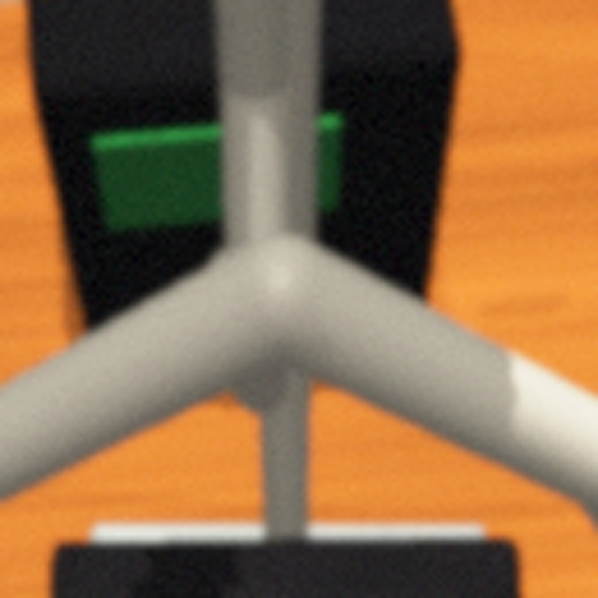

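Call:
{"op": "carry_out", "data": {"targets": [[0.001, 0.001, 0, 0], [0.002, 0.0008, 0, 0], [0.003, -0.0003, 0, 0], [0.003, -0.0003, 0, 0], [0.003, -0.0003, 0, 0], [0.003, -0.0003, 0, 0], [0.003, -0.0003, 0, 0], [0.003, -0.0003, 0, 0], [0.0025, -0.0003, 0, 0], [0.001, -0.0001, 0, 0], [0, 0, 0, 0]]}}

```text
t: 15.0
eef_pos: [0.5601, 0.0403, 0.2143]
orientation: [[-0.111, -0.831, 0.545], [-0.994, 0.093, -0.06], [-0.001, -0.548, -0.836]]
contact_force: [0.4, 0.3, -1.9]
finger_gap: 0.626
```

```bash
python3 look.py 7; python3 - <<'E'
from h import *
im=cv2.imread('pics/w7.png')
cv2.imwrite('pics/w7c.png',cv2.resize(im[0:130,195:325],None,fx=4.6,fy=4.6,interpolation=cv2.INTER_CUBIC))
im=cv2.imread('pics/sf7.png')
cv2.imwrite('pics/h7.png',cv2.resize(im[150:210,220:300],None,fx=9,fy=9,interpolation=cv2.INTER_CUBIC))
E
```

```text
15.0 [ -1.66123423 -12.73266241 125.06743981  -4.45682901  34.59787438
  97.63603887] [0.5601013  0.04034402 0.21429736] [ 0.39634763  0.34945884 -1.85024587]
yaw -6.362647711946465 tilt 33.23374962520197 roll -0.0009557461916153253
```

View pics/w7c.png

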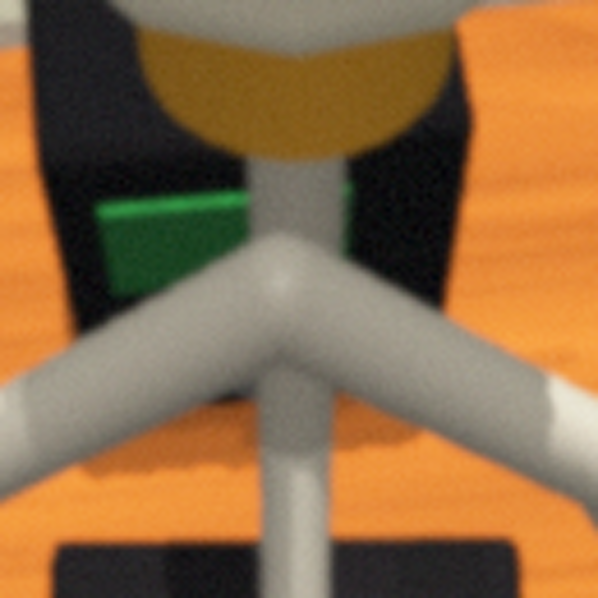

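View pics/h7.png

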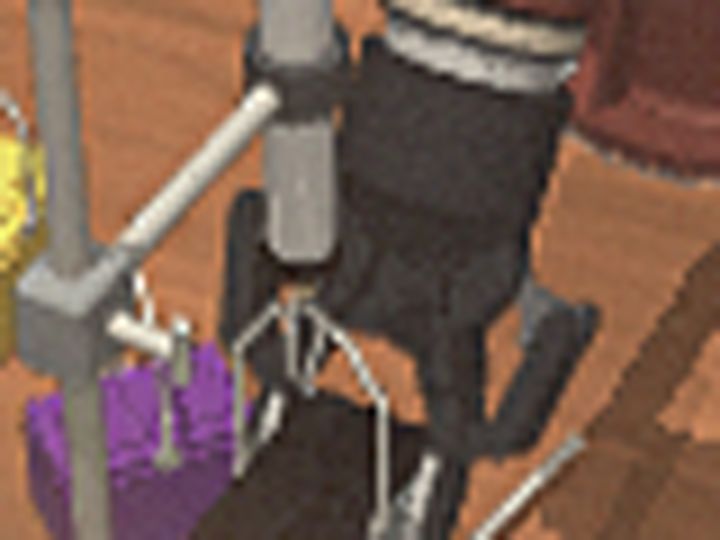

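```bash
cat > avg.py <<'E'
import sys
from h import *
N=int(sys.argv[1]); F=[];M=[];Z=[]
for i in range(N):
    s=env.read_state(); F.append(s['contact_force']);M.append(s['wrist_torque']);Z.append(s['eef_pos']); env.grab_frame('top')
F=np.array(F);M=np.array(M)
print('F',F.mean(0).round(2),'sd',F.std(0).round(2)); print('M',M.mean(0).round(3),'sd',M.std(0).round(3)); print(np.mean(Z,0).round(4),env.read_state()['t'])
E
python3 avg.py 12
```

```text
F [ 0.18  0.03 -2.76] sd [0.45 0.48 0.68]
M [0.064 0.566 0.   ] sd [0.034 0.028 0.026]
[0.56   0.0404 0.2143] 15.7
```

Call:
{"op": "carry_out", "data": {"targets": [[0, 0, -0.0015, 0], [0, 0, -0.003, 0], [0, 0, -0.0035, 0], [0, 0, -0.0035, 0], [0, 0, -0.0035, 0], [0, 0, -0.003, 0], [0, 0, -0.0025, 0], [0, 0, -0.002, 0], [0, 0, -0.002, 0], [0, 0, -0.002, 0], [0, 0, -0.002, 0], [0, 0, -0.002, 0], [0, 0, -0.002, 0], [0, 0, -0.002, 0], [0, 0, -0.0015, 0], [0, 0, -0.001, 0], [0, 0, 0, 0]]}}

```text
t: 17.82
eef_pos: [0.5602, 0.0403, 0.1774]
orientation: [[-0.111, -0.831, 0.545], [-0.994, 0.093, -0.06], [-0.001, -0.548, -0.836]]
contact_force: [0.3, -0.2, -1.6]
finger_gap: 0.628
```

```bash
python3 avg.py 5; python3 look.py 8; python3 - <<'E'
from h import *
im=cv2.imread('pics/sf8.png')
cv2.imwrite('pics/h8.png',cv2.resize(im[150:210,220:300],None,fx=9,fy=9,interpolation=cv2.INTER_CUBIC))
E
```

```text
F [ 0.63 -0.51 -1.99] sd [0.33 0.42 0.38]
M [ 0.046  0.433 -0.036] sd [0.028 0.037 0.016]
[0.5602 0.0403 0.1775] 18.075
18.075 [ -1.66097862  -9.49386812 126.81400343  -5.12507772  29.59826867
  98.4219398 ] [0.56023232 0.04034332 0.17755609] [ 0.57647376 -0.56825965 -1.19173312]
yaw -6.3604215653473375 tilt 33.26530101635152 roll -0.000981198909261489
```

View pics/w8.png

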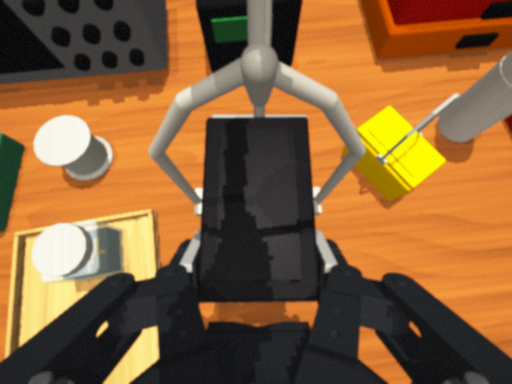

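View pics/h8.png

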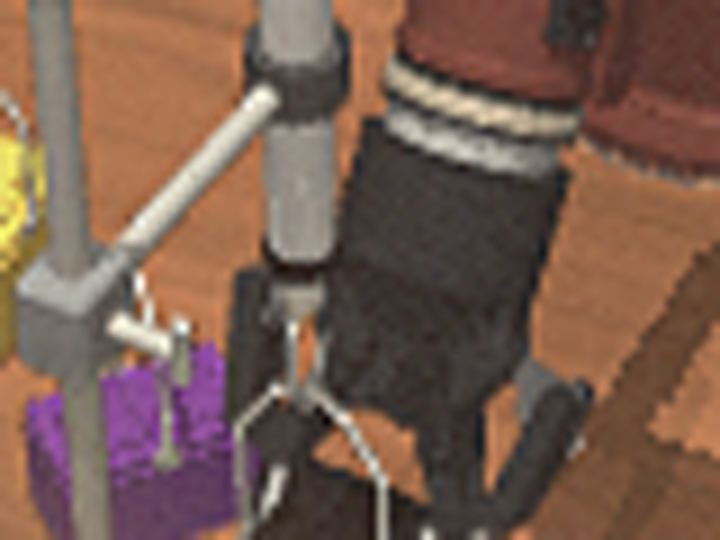

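Call:
{"op": "carry_out", "data": {"targets": [[0, 0, -0.001, 0], [0, 0, -0.0015, 0], [0, 0, -0.002, 0], [0, 0, -0.002, 0], [0, 0, -0.002, 0], [0, 0, -0.002, 0], [0, 0, -0.002, 0], [0, 0, -0.002, 0], [0, 0, -0.0015, 0], [0, 0, -0.001, 0], [0, 0, 0, 0], [0, 0, 0, 0]]}}

```text
t: 19.68
eef_pos: [0.5603, 0.0403, 0.1606]
orientation: [[-0.111, -0.831, 0.545], [-0.994, 0.093, -0.06], [-0.001, -0.549, -0.836]]
contact_force: [1.5, -0.8, -0.6]
finger_gap: 0.625
```

```bash
python3 avg.py 16
```

```text
F [ 1.99 -0.94 -0.29] sd [0.48 0.43 0.28]
M [ 0.012  0.234 -0.056] sd [0.024 0.03  0.027]
[0.5602 0.0403 0.1605] 20.475
```

Call:
{"op": "carry_out", "data": {"targets": [[0.0007, -0.0003, 0, 0], [0.0007, -0.0003, 0, 0], [0.0006, -0.0003, 0, 0], [0, 0, 0, 0]]}}

```text
t: 20.98
eef_pos: [0.5614, 0.0396, 0.1597]
orientation: [[-0.111, -0.832, 0.544], [-0.994, 0.093, -0.06], [-0.001, -0.547, -0.837]]
contact_force: [-1.1, 0.2, 0.4]
finger_gap: 0.624
```

```bash
python3 avg.py 8
```

```text
F [-1.56  1.22 -0.13] sd [0.41 0.74 0.34]
M [0.046 0.338 0.123] sd [0.027 0.028 0.036]
[0.5616 0.0396 0.1599] 21.375
```

Call:
{"op": "carry_out", "data": {"targets": [[-0.0004, 0.0002, 0, 0], [-0.0004, 0.0003, 0, 0], [0, 0, 0, 0], [0, 0, 0, 0]]}}

```text
t: 21.88
eef_pos: [0.5616, 0.0398, 0.1606]
orientation: [[-0.111, -0.831, 0.545], [-0.994, 0.093, -0.06], [-0.001, -0.549, -0.836]]
contact_force: [-0.0, -0.4, 0.3]
finger_gap: 0.625
```

```bash
python3 avg.py 12; python3 look.py 9
```

```text
F [ 0.38 -1.23 -0.17] sd [0.29 0.46 0.7 ]
M [ 0.015  0.298 -0.155] sd [0.031 0.025 0.034]
[0.5615 0.0398 0.1605] 22.475
22.475 [ -1.71917032  -7.64087056 127.35751749  -5.47190306  27.21762024
  98.79343338] [0.56138661 0.03989556 0.16044772] [ 0.40249359 -1.76309471  0.12445052]
yaw -6.3705570085371335 tilt 33.25533794489692 roll -0.0010259217232951793
```

View pics/w9.png

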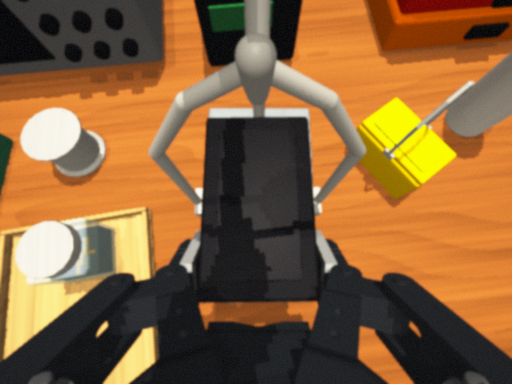

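View pics/s9.png

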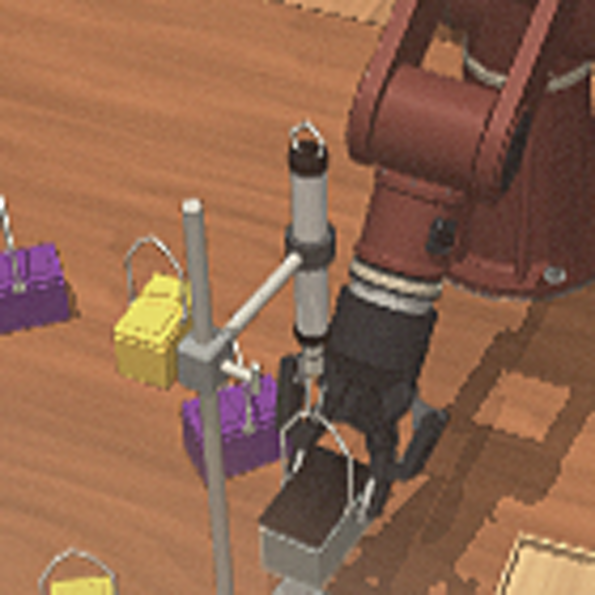

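Call:
{"op": "carry_out", "data": {"targets": [[0, -0.0001, -0.0007, 0], [0, -0.0001, -0.0008, 0], [0, -0.0001, -0.0008, 0], [0, 0, -0.0007, 0], [0, 0, 0, 0], [0, 0, 0, 0]]}}

```text
t: 23.32
eef_pos: [0.5613, 0.0397, 0.1574]
orientation: [[-0.111, -0.831, 0.545], [-0.994, 0.093, -0.06], [-0.001, -0.548, -0.836]]
contact_force: [0.7, 0.4, 0.2]
finger_gap: 0.624
```

```bash
python3 avg.py 14
```

```text
F [ 0.93  0.29 -0.13] sd [0.53 0.51 0.55]
M [0.034 0.238 0.034] sd [0.045 0.027 0.032]
[0.5613 0.0397 0.1574] 24.025
```

Call:
{"op": "carry_out", "data": {"targets": [[0, 0, -0.0005, 0], [0, 0, -0.0005, 0], [0, 0, 0, 0]]}}

```text
t: 24.4
eef_pos: [0.5613, 0.0397, 0.1563]
orientation: [[-0.111, -0.831, 0.545], [-0.994, 0.093, -0.06], [-0.001, -0.548, -0.836]]
contact_force: [0.7, 0.3, 0.4]
finger_gap: 0.619
```

Call:
{"op": "carry_out", "data": {"targets": [[0, 0, 0, 0], [0, 0, 0, 0], [0, 0, 0, 0], [0, 0, 0, 0], [0, 0, 0, 0], [0, 0, 0, 0]], "fingers": 1}}

```text
t: 25.15
eef_pos: [0.5613, 0.0397, 0.1563]
orientation: [[-0.111, -0.831, 0.545], [-0.994, 0.093, -0.06], [-0.001, -0.548, -0.836]]
contact_force: [0.1, 0.5, -0.4]
finger_gap: 1.002
```

```bash
python3 - <<'E'
from h import *
prev=None
for i in range(8):
    s=env.read_state(); W=env.grab_frame('wrist')
    if i==0: cv2.imwrite('pics/w10.png',W)
    g=cv2.cvtColor(W[60:310,150:370],cv2.COLOR_BGR2GRAY).astype(np.float32)
    if prev is not None: print(s['t'],cv2.phaseCorrelate(prev,g)[0], float(np.abs(g-prev).mean()))
    prev=g
np.savez('w10.npz',o=s['orientation'],p=s['eef_pos']);print(s['eef_pos'],s['finger_gap'])
cv2.imwrite('pics/w10b.png',W)
E
```

```text
25.2 (0.5812512977032611, 0.05771769968202989) 2.3243637084960938
25.25 (0.511346228499022, 0.030539979421845942) 2.0871636867523193
25.3 (0.4858142591815948, -0.03627633621610471) 2.1090545654296875
25.35 (0.47980588323521545, -0.010823073635435776) 2.125654458999634
25.4 (0.4858092529589584, 0.008449500994203163) 2.1149091720581055
25.45 (0.4796409129732666, 0.008155385336593213) 2.1494364738464355
25.5 (0.4906388027243054, -0.00305414297865525) 2.115781784057617
[0.5612759  0.03963983 0.15635353] 0.9966530654305474
```

View pics/w10b.png

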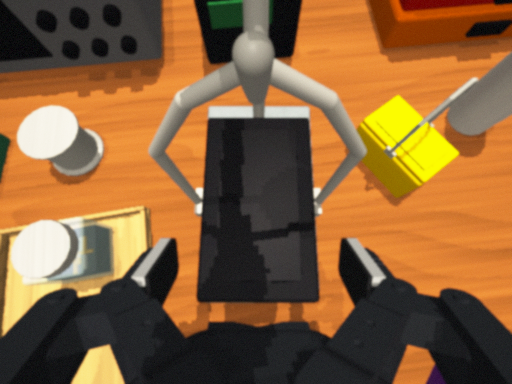

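Call:
{"op": "carry_out", "data": {"targets": [[0, 0, 0, 0], [0, 0, 0, 0], [0, 0, 0, 0], [0, 0, 0, 0], [0, 0, 0, 0], [0, 0, 0, 0], [0, 0, 0, 0], [0, 0, 0, 0], [0, 0, 0, 0], [0, 0, 0, 0], [0, 0, 0, 0], [0, 0, 0, 0], [0, 0, 0, 0], [0, 0, 0, 0], [0, 0, 0, 0], [0, 0, 0, 0]]}}

```text
t: 27.55
eef_pos: [0.5613, 0.0397, 0.1564]
orientation: [[-0.111, -0.831, 0.545], [-0.994, 0.093, -0.06], [-0.001, -0.548, -0.836]]
contact_force: [-0.0, 0.6, 0.8]
finger_gap: 1.001
```

```bash
python3 - <<'E'
from h import *
a=cv2.imread('pics/w10b.png')
F=[];M=[];pr=[]
g=lambda W:cv2.GaussianBlur(cv2.cvtColor(W,cv2.COLOR_BGR2GRAY),(3,3),0).astype(np.float32)
pos=[]
for i in range(16):
    s=env.read_state(); W=env.grab_frame('wrist'); F.append(s['contact_force']);M.append(s['wrist_torque'])
    G=g(W)
    # subpixel edges: lid far edge row along cols 230-290; lid left edge col rows 150-190
    r=G[105:135,230:290].mean(1); c=G[140:185,190:225].mean(0)
    th=lambda v:(lambda k,t:k+(v[k]-t)/(v[k]-v[k+1]))((i0:=int(np.argmax(v<(t:=(v.max()+v.min())/2)))-1),t) 
    pos.append((105+th(r),190+th(c)))
pos=np.array(pos);print(pos.round(2).tolist())
print(np.mean(F,0).round(2),np.mean(M,0).round(3),s['t'])
G=g(a);r=G[105:135,230:290].mean(1); c=G[140:185,190:225].mean(0);print(105+th(r),190+th(c))
cv2.imwrite('pics/w11.png',W)
E
```

```text
[[117.44000244140625, 204.69000244140625], [117.44999694824219, 204.67999267578125], [117.44999694824219, 204.67999267578125], [117.44999694824219, 204.67999267578125], [117.44999694824219, 204.69000244140625], [117.44999694824219, 204.69000244140625], [117.44000244140625, 204.69000244140625], [117.44999694824219, 204.69000244140625], [117.44000244140625, 204.6999969482422], [117.44999694824219, 204.69000244140625], [117.44999694824219, 204.69000244140625], [117.44999694824219, 204.67999267578125], [117.44999694824219, 204.69000244140625], [117.44999694824219, 204.69000244140625], [117.44000244140625, 204.69000244140625], [117.44000244140625, 204.69000244140625]]
[-0.01 -0.08  0.12] [ 0.031  0.262 -0.006] 28.3
117.44216 204.69783
```

Call:
{"op": "carry_out", "data": {"targets": [[0, 0, 0, 0], [0, 0, 0, 0], [0, 0, 0, 0], [0, 0, 0, 0], [0, 0, 0, 0], [0, 0, 0, 0], [0, 0, 0, 0]], "fingers": 0}}

```text
t: 29.22
eef_pos: [0.5612, 0.0396, 0.1563]
orientation: [[-0.111, -0.831, 0.545], [-0.994, 0.093, -0.06], [-0.001, -0.548, -0.836]]
contact_force: [-0.5, -2.2, 0.7]
finger_gap: 0.622
```

```bash
python3 avg.py 4; python3 look.py 12
```

```text
F [-0.9  -1.43 -0.07] sd [0.32 0.7  0.53]
M [-0.005  0.29  -0.176] sd [0.031 0.027 0.054]
[0.5612 0.0396 0.1563] 29.425
29.425 [ -1.75264548  -7.23237671 127.52062809  -5.52214506  26.6643057
  98.81284571] [0.56123822 0.03970358 0.15629855] [-0.05283564 -0.86166194  0.44380567]
yaw -6.349261521705444 tilt 33.23591511301233 roll -0.0008865199790620169
```

View pics/w12.png

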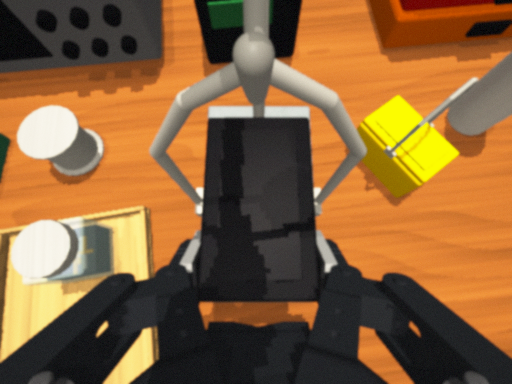

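Call:
{"op": "carry_out", "data": {"targets": [[0, 0, 0.001, 0], [0, 0, 0.0015, 0], [0, 0, 0.002, 0], [0, 0, 0.002, 0], [0, 0, 0.002, 0], [0, 0, 0.002, 0], [0, 0, 0.002, 0], [0, 0, 0.002, 0], [0, 0, 0.002, 0], [0, 0, 0.002, 0], [0, 0, 0.002, 0], [0, 0, 0.002, 0], [0, 0, 0.0015, 0], [0, 0, 0.001, 0], [0, 0, 0.001, 0], [0, 0, 0.001, 0], [0, 0, 0.001, 0], [0, 0, 0.001, 0], [0, 0, 0.001, 0], [0, 0, 0.0015, 0]]}}

```text
t: 32.02
eef_pos: [0.5613, 0.0396, 0.188]
orientation: [[-0.111, -0.831, 0.545], [-0.994, 0.093, -0.06], [-0.001, -0.548, -0.836]]
contact_force: [-0.9, 0.3, -2.9]
finger_gap: 0.621
```

Call:
{"op": "carry_out", "data": {"targets": [[0, 0, 0.002, 0], [0, 0, 0.003, 0], [0, 0, 0.003, 0], [0, 0, 0.003, 0], [0, 0, 0.003, 0], [0, 0, 0.003, 0], [0, 0, 0.003, 0], [0, 0, 0.003, 0], [0, 0, 0.002, 0], [0, 0, 0.001, 0], [0, 0, 0, 0], [0, 0, 0, 0]]}}

```text
t: 33.52
eef_pos: [0.5612, 0.0397, 0.2137]
orientation: [[-0.111, -0.831, 0.545], [-0.994, 0.093, -0.06], [-0.001, -0.548, -0.837]]
contact_force: [0.1, 0.3, -2.7]
finger_gap: 0.626
```

```bash
python3 look.py 13; python3 - <<'E'
from h import *
im=cv2.imread('pics/w13.png');a=cv2.resize(im[0:130,195:325],(500,500),interpolation=cv2.INTER_CUBIC)
im=cv2.imread('pics/sf13.png');b=cv2.resize(im[150:210,230:290],(500,500),interpolation=cv2.INTER_CUBIC)
cv2.imwrite('pics/h13.png',cv2.resize(np.hstack([a,b]),(800,400)))
E
```

```text
33.525 [ -1.75768117 -12.53462498 124.97949086  -4.37536309  34.49180117
  97.49249927] [0.56116751 0.03965114 0.21366433] [ 0.11755288  0.25436397 -2.73305497]
yaw -6.3625139464029274 tilt 33.22318350633902 roll -0.0009412456224875136
```

View pics/h13.png

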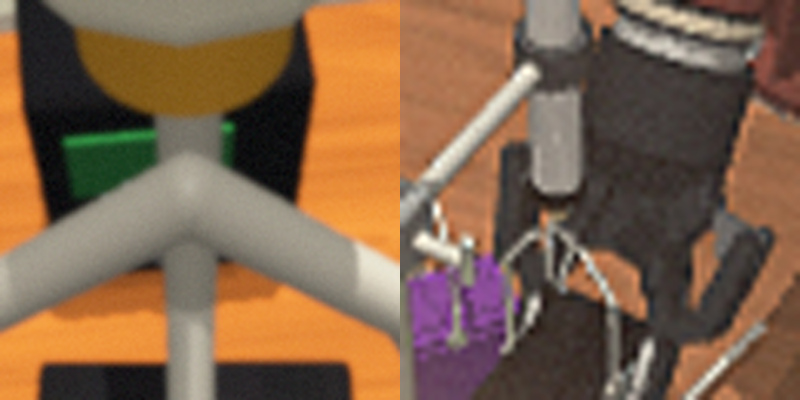

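Call:
{"op": "carry_out", "data": {"targets": [[-0.002, 0.0002, 0, 0], [-0.0035, 0.0004, 0, 0], [-0.0045, 0.0005, 0, 0], [-0.0045, 0.0005, 0, 0], [-0.0045, 0.0005, 0, 0], [-0.005, 0.0005, 0, 0], [-0.006, 0.0006, 0, 0], [-0.007, 0.0008, 0, 0], [-0.008, 0.0009, 0, 0], [-0.009, 0.001, 0, 0], [-0.009, 0.001, 0, 0], [-0.008, 0.0009, 0, 0], [-0.006, 0.0006, 0, 0], [-0.004, 0.0004, 0, 0], [0, 0, 0, 0]]}}

```text
t: 35.5
eef_pos: [0.4801, 0.0485, 0.2139]
orientation: [[-0.111, -0.831, 0.545], [-0.994, 0.093, -0.06], [-0.001, -0.548, -0.836]]
contact_force: [0.2, -0.4, -3.6]
finger_gap: 0.627
```

```bash
python3 look.py 14
```

```text
35.5 [ -0.59538356 -25.48092126 134.08909985  -5.00982558  38.37002232
  98.78377736] [0.48012208 0.04850757 0.21391317] [ 0.2098166  -0.40285799 -3.56355838]
yaw -6.3549320964579294 tilt 33.25734313166068 roll -0.0009941732571179865
```

View pics/w14.png

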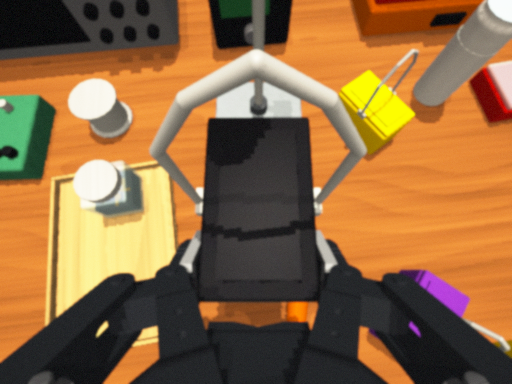

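View pics/s14.png

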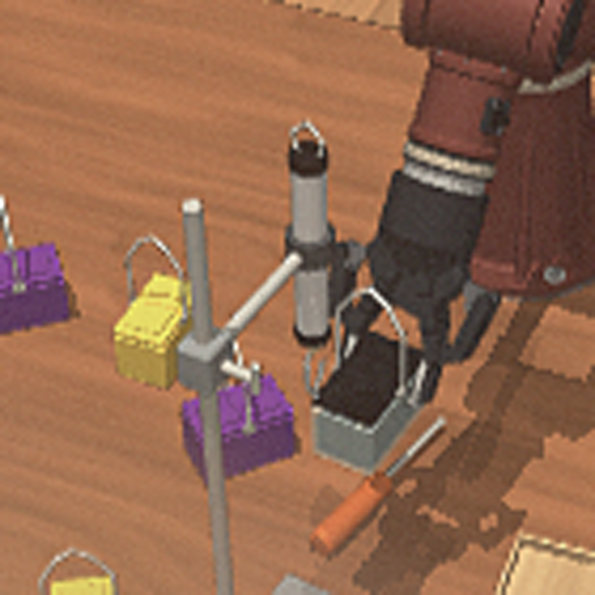

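Call:
{"op": "carry_out", "data": {"targets": [[-0.002, 0.006, 0, 0.01], [-0.004, 0.015, -0.003, 0.018], [-0.005, 0.022, -0.007, 0.018], [-0.005, 0.024, -0.009, 0.018], [-0.005, 0.024, -0.009, 0.018], [-0.005, 0.024, -0.009, 0.018], [-0.005, 0.024, -0.009, 0.018], [-0.005, 0.021, -0.009, 0.018], [-0.004, 0.014, -0.006, 0.018], [-0.001, 0.006, -0.003, 0.016], [0, 0, 0, 0], [0, 0, 0, 0]]}}

```text
t: 37.1
eef_pos: [0.4396, 0.2282, 0.1502]
orientation: [[0.058, -0.835, 0.548], [-0.998, -0.048, 0.033], [-0.001, -0.549, -0.836]]
contact_force: [0.9, 0.8, -3.4]
finger_gap: 0.623
```

```bash
python3 look.py 15;python3 - <<'E'
from h import *
d=np.load('w15.npz');C=cam('wrist',dict(orientation=d['o'],eef_pos=d['p']))
a=np.radians(3.5);X=np.array([np.cos(a),np.sin(a),0]);Y=np.array([-X[1],X[0],0]);t=np.array([.5074,.2357,0])
for p in ((.115,.08),(.115,-.08),(0,.08),(0,-.08),(-.115,.08),(-.115,-.08)): print(p,proj(C,t+p[0]*X+p[1]*Y+[0,0,.018]))
cv2.imwrite('pics/t15.png',env.grab_frame('top')[100:300,120:320].repeat(3,0).repeat(3,1))
E
```

```text
37.1 [ 27.08780325 -14.16969815 133.94953064 -24.80390551  31.63064685
 131.704153  ] [0.43962379 0.22822604 0.15020212] [ 0.93754442  0.75297493 -3.42139752]
yaw 3.3436041227963216 tilt 33.27161038992456 roll -0.001161134050472471
(0.115, 0.08) [190.01075341 102.14258142]
(0.115, -0.08) [320.81882573 101.84260001]
(0, 0.08) [182.84766802 192.39074882]
(0, -0.08) [327.87775236 192.05255351]
(-0.115, 0.08) [173.93691217 304.65792726]
(-0.115, -0.08) [336.65881661 304.2706623 ]
```

View pics/w15.png

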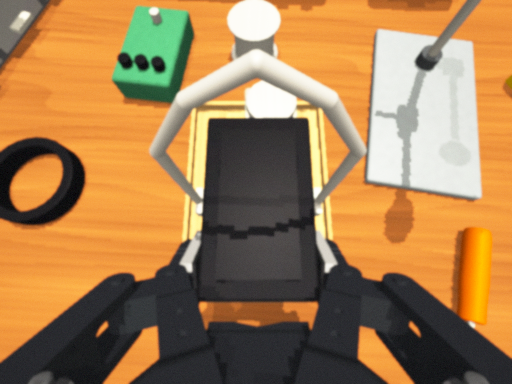

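View pics/t15.png

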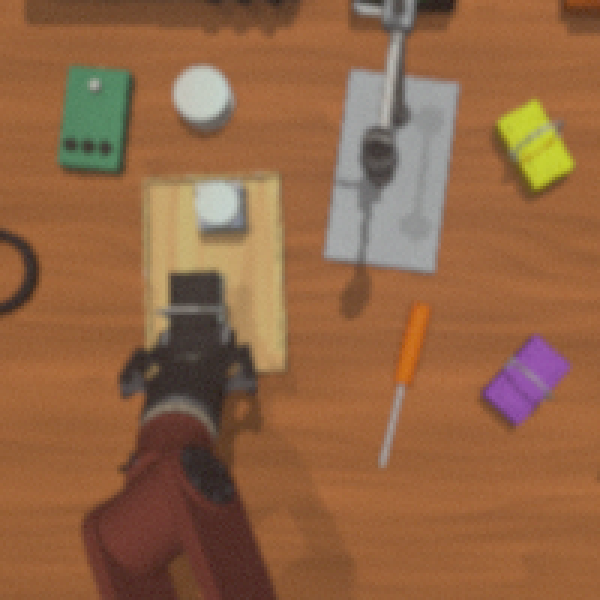

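Call:
{"op": "carry_out", "data": {"targets": [[0.001, -0.0005, -0.005, 0.04], [0.001, -0.0005, -0.01, 0.04], [0.001, -0.001, -0.015, 0.04], [0, 0, -0.02, 0], [0, 0, -0.015, 0], [0, 0, -0.01, 0], [0, 0, -0.005, 0], [0, 0, 0, 0]]}}

```text
t: 38.25
eef_pos: [0.4424, 0.2263, 0.0698]
orientation: [[0.178, -0.823, 0.539], [-0.984, -0.148, 0.098], [-0.001, -0.548, -0.837]]
contact_force: [-0.1, 0.5, -3.5]
finger_gap: 0.622
```

```bash
python3 look.py 16
```

```text
38.25 [ 23.36102123  -4.45341721 137.1068001  -26.02288383  16.39041099
 126.15261719] [0.442355   0.2262539  0.06977357] [-0.1067878   0.53031044 -3.50369724]
yaw 10.240319844394563 tilt 33.22548866921508 roll -0.0007140996051631312
```

View pics/w16.png

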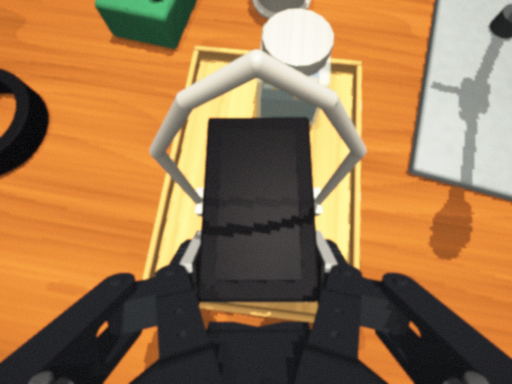

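```bash
cat > kin.py <<'E'
import numpy as np
from scipy.spatial.transform import Rotation as R
from scipy.optimize import least_squares
D=np.radians
data=[([-73.7488,12.4676,92.5104,.0005,75.132,-6.4276],[.24083,-.57604,.23023]),
([-29.9108,54.1158,17.8542,.2227,105.5092,85.8904],[.84242,-.40255,.37083]),
([-29.8246,57.9542,17.9079,.8184,93.087,86.032],[.90401,-.43256,.31341]),
([-30.0223,54.2378,17.6412,1.5051,88.0966,85.9281],[.92405,-.4439,.38913]),
([-30.092,54.6889,17.6902,2.1178,79.9289,85.797],[.95991,-.46255,.39799]),
([-48.9863,-10.7211,118.8072,32.4212,55.547,21.4966],[.49858,-.26148,.25451]),
([-49.5879,13.9398,124.7693,54.7743,33.6579,-10.379],[.49893,-.26535,.02129]),
([-49.6035,3.7619,124.3709,44.0125,40.6653,3.0374],[.49799,-.26446,.10038]),
([-.5714,-25.2769,133.8871,-5.043,38.4108,98.8783],[.48137,.04857,.21447]),
([-1.7526,-7.2324,127.5206,-5.5221,26.6643,98.8128],[.56124,.0397,.1563]),
([27.0878,-14.1697,133.9495,-24.8039,31.6306,131.7042],[.43962,.22823,.1502]),
([23.361,-4.4534,137.1068,-26.0229,16.3904,126.1526],[.44236,.22625,.06977])]
# yaw offset for q6 so tool x is right: fitted sign s6,o6
def fk(q,p):
    q=D(np.asarray(q,float)); h,a1,L2,a3,d4,d6,s4,s6,o6=p
    Rz=lambda a:R.from_euler('z',a); Ry=lambda a:R.from_euler('y',a)
    A=Rz(q[0]); x=np.array([a1,0,h]); B=Ry(q[1]); x=x+B.apply([0,0,L2]); C=Ry(q[1]+q[2]); x=x+C.apply([a3,0,d4])
    O=A*C*Rz(s4*q[3])*Ry(q[4]); 
    return A.apply(x)+O.apply([0,0,d6]), O*Rz(s6*q[5]+o6)
if __name__=='__main__':
  best=None
  for s4 in (1,-1):
    f=lambda v:np.concatenate([fk(q,[*v,s4,1,0])[0]-P for q,P in data])
    r=least_squares(f,[.3,0,.4,0,.4,.25]); print(s4,r.x.round(4),np.abs(r.fun).max())
    # orientation
  
E
python3 kin.py
```

```text
1 [ 0.3381 -0.046   0.4739  0.0532  0.575   0.3757] 0.07438302019329199
-1 [-0.0095  0.3203  0.3193  0.1187  0.4371 -0.191 ] 0.17389263597783355
```

```bash
cat > kin2.py <<'E'
from kin import *
def fk2(q,p,s4=1,s6=1):
    q=D(np.asarray(q,float)); h,a1,L2,a3,d4,d6,b,o6=p[:8]
    Rz=lambda a:R.from_euler('z',a); Ry=lambda a:R.from_euler('y',a)
    A=Rz(q[0]); x=np.array([a1,b,h])+Ry(q[1]).apply([0,0,L2]); C=Ry(q[1]+q[2]); x=x+C.apply([a3,0,d4])
    O=A*C*Rz(s4*q[3])*Ry(q[4])
    return A.apply(x)+O.apply([0,0,d6]), O*Rz(s6*q[5]+o6)
if __name__=='__main__':
  for s4 in (1,-1):
    f=lambda v:np.concatenate([fk2(q,[*v,0],s4)[0]-P for q,P in data])
    r=least_squares(f,[.3,0,.4,0,.4,.25,.07]); print(s4,r.x.round(4),np.abs(r.fun).max())
    for i in (0,6,8,11):
      print(np.round(fk2(data[i][0],[*r.x,0],s4,1)[1].as_matrix(),3).tolist())
E
python3 kin2.py; python3 -c "
import numpy as np
for n in ('w2','w4','w16'): print(np.load(''+n+'.npz')['o'].round(3).tolist())"
```

```text
1 [0.2944 0.     0.4545 0.0614 0.5577 0.3045 0.07  ] 5.946939629963843e-06
[[-0.386, 0.923, -0.001], [0.923, 0.386, 0.002], [0.002, 0.0, -1.0]]
[[-0.105, 0.832, 0.545], [0.994, 0.087, 0.058], [0.001, 0.548, -0.836]]
[[0.112, 0.831, 0.545], [0.994, -0.094, -0.06], [0.001, 0.548, -0.837]]
[[-0.178, 0.823, 0.539], [0.984, 0.148, 0.098], [0.001, 0.548, -0.837]]
-1 [ 0.0445  0.2634  0.3433  0.1085  0.4585 -0.103   0.0866] 0.12226177442096886
[[-0.386, 0.923, -0.001], [0.923, 0.386, 0.002], [0.002, 0.0, -1.0]]
[[-0.98, -0.138, -0.144], [-0.041, 0.848, -0.529], [0.195, -0.512, -0.836]]
[[0.167, 0.821, 0.546], [0.972, -0.23, 0.049], [0.166, 0.522, -0.837]]
[[0.46, 0.771, 0.441], [0.719, -0.615, 0.325], [0.522, 0.167, -0.837]]
[[0.105, -0.832, 0.545], [-0.994, -0.087, 0.058], [-0.001, -0.548, -0.836]]
[[-0.112, -0.831, 0.545], [-0.994, 0.094, -0.06], [-0.001, -0.548, -0.837]]
[[0.178, -0.823, 0.539], [-0.984, -0.148, 0.098], [-0.001, -0.548, -0.837]]
```

```bash
cat > ik.py <<'E'
from kin2 import *
f=lambda v:np.concatenate([fk2(q,[*v,0])[0]-P for q,P in data])
P=[*least_squares(f,[.3,0,.4,0,.4,.25,.07]).x,np.pi]
tilt=D(33.23)
def pose(yaw,c,z):
    a=D(yaw); x=np.array([np.sin(a),-np.cos(a),0]); zz=np.array([np.sin(tilt)*np.cos(a),np.sin(tilt)*np.sin(a),-np.cos(tilt)])
    O=np.column_stack([x,np.cross(zz,x),zz]); off=.0138*np.array([np.cos(a),np.sin(a),0])
    return np.array([c[0],c[1],z])-off,O
def ik(p,O,q0):
    def g(q):
        X,Q=fk2(q,P); return np.concatenate([(X-p)*10,(Q*R.from_matrix(O).inv()).as_rotvec()])
    r=least_squares(g,q0); return r.x,np.abs(r.fun).max()
if __name__=='__main__':
  for cx in (.453,.465):
   for yaw in (0,3.5,6,10,14,18,30,40,50):
    q0=data[-1][0]
    for z in (.15,.12,.09,.0698,.05,.0265):
        q,e=ik(*pose(yaw,(cx,.2295),z),q0); q0=q
    print(cx,yaw,q.round(1),round(e,5))
E
python3 ik.py
```

```text
0.453 0 [ 28.8   4.7 135.2 -57.   18.3 170.3] 0.0
0.453 3.5 [ 27.1   3.9 136.1 -55.1  15.5 164.2] 0.0
0.453 6 [ 25.9   3.4 136.7 -52.7  13.6 158.7] 0.0
0.453 10 [ 23.8   2.7 137.4 -45.6  10.6 146.8] 0.0
0.453 14 [ 21.7   2.1 138.1 -31.6   8.1 127.8] 0.0
0.453 18 [ 19.5   1.6 138.5  -7.    6.7  98.1] 0.0
0.453 30 [ 12.8   1.2 138.9  50.4  12.1  25.7] 0.0
0.453 40 [  7.7   2.1 138.   58.3  20.1   5.5] 0.0
0.453 50 [  3.6   3.8 136.2  58.   27.9  -6. ] 0.0
0.465 0 [ 27.9   5.7 134.  -56.4  17.9 168.9] 0.0
0.465 3.5 [ 26.3   5.  134.9 -54.2  15.1 162.6] 0.0
0.465 6 [ 25.    4.5 135.4 -51.5  13.2 156.9] 0.0
0.465 10 [ 23.    3.8 136.2 -43.8  10.3 144.3] 0.0
0.465 14 [ 20.9   3.3 136.8 -28.9   7.9 124.4] 0.0
0.465 18 [ 18.8   2.9 137.2  -3.7   6.7  94.3] 0.0
0.465 30 [ 12.3   2.6 137.5  50.7  12.4  25. ] 0.0
0.465 40 [  7.5   3.5 136.6  58.1  20.3   5.5] 0.0
0.465 50 [  3.4   5.2 134.7  57.7  28.1  -5.8] 0.0
```

```bash
python3 - <<'E'
from ik import *
for yaw in (11.5,12.2):
    q0=data[-1][0]
    for z in (.0698,.05,.04,.03,.0265,.023):
        q,e=ik(*pose(yaw,(.456,.2290),z),q0); q0=q; print(yaw,z,q.round(1),pose(yaw,(.456,.229),z)[0].round(4))
E
```

```text
11.5 0.0698 [ 22.8  -4.6 137.3 -23.1  15.9 121.7] [0.4425 0.2262 0.0698]
11.5 0.05 [ 22.8  -1.4 137.4 -28.9  12.8 127.8] [0.4425 0.2262 0.05  ]
11.5 0.04 [ 22.8   0.3 137.5 -33.1  11.3 132. ] [0.4425 0.2262 0.04  ]
11.5 0.03 [ 22.8   2.1 137.4 -38.5   9.9 137.5] [0.4425 0.2262 0.03  ]
11.5 0.0265 [ 22.8   2.7 137.4 -40.7   9.4 139.8] [0.4425 0.2262 0.0265]
11.5 0.023 [ 22.8   3.3 137.4 -43.2   9.  142.3] [0.4425 0.2262 0.023 ]
12.2 0.0698 [ 22.4  -4.8 137.4 -21.2  15.6 119. ] [0.4425 0.2261 0.0698]
12.2 0.05 [ 22.4  -1.5 137.5 -26.7  12.4 124.7] [0.4425 0.2261 0.05  ]
12.2 0.04 [ 22.4   0.2 137.6 -30.8  10.9 128.8] [0.4425 0.2261 0.04  ]
12.2 0.03 [ 22.4   2.  137.5 -36.1   9.5 134.2] [0.4425 0.2261 0.03  ]
12.2 0.0265 [ 22.4   2.6 137.5 -38.3   9.  136.5] [0.4425 0.2261 0.0265]
12.2 0.023 [ 22.4   3.2 137.5 -40.8   8.5 139. ] [0.4425 0.2261 0.023 ]
```

Call:
{"op": "carry_out", "data": {"targets": [[0, 0, -0.002, 0.011], [0, 0, -0.004, 0.011], [0, 0, -0.005, 0], [0, 0, -0.005, 0], [0, 0, -0.005, 0], [0, 0, -0.005, 0], [0, 0, -0.004, 0], [0, 0, -0.003, 0], [0, 0, -0.002, 0], [0, 0, -0.002, 0], [0, 0, -0.001, 0], [0, 0, 0, 0]]}}

```text
t: 39.85
eef_pos: [0.4423, 0.2264, 0.0318]
orientation: [[0.2, -0.82, 0.537], [-0.98, -0.167, 0.11], [-0.001, -0.548, -0.836]]
contact_force: [0.7, -0.3, -3.2]
finger_gap: 0.626
```

```bash
python3 look.py 17; python3 avg.py 6
```

```text
39.85 [ 22.7631369    1.71812984 137.46611206 -37.22342365  10.10536095
 136.26223807] [0.44226486 0.2264396  0.03180428] [ 0.66692891 -0.33464261 -3.16500173]
yaw 11.518122685885288 tilt 33.23848816410815 roll -0.0009113890759298371
F [ 0.05  0.01 -2.72] sd [0.34 0.25 0.72]
M [-0.099  0.573 -0.015] sd [0.017 0.025 0.013]
[0.4424 0.2265 0.032 ] 40.25
```

View pics/w17.png

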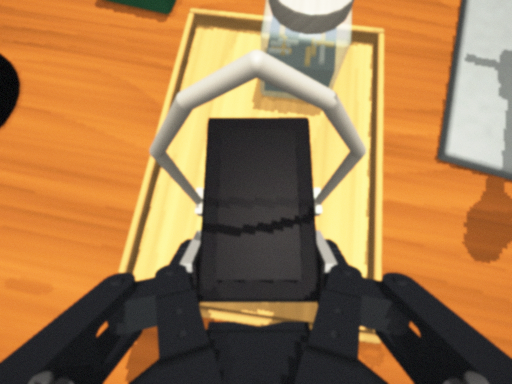

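Call:
{"op": "carry_out", "data": {"targets": [[0, 0, -0.0008, 0], [0, 0, -0.001, 0], [0, 0, -0.001, 0], [0, 0, -0.0008, 0], [0, 0, -0.0006, 0], [0, 0, -0.0005, 0], [0, 0, -0.0004, 0], [0, 0, 0, 0]]}}

```text
t: 41.25
eef_pos: [0.4427, 0.2267, 0.0272]
orientation: [[0.2, -0.819, 0.538], [-0.98, -0.166, 0.111], [-0.001, -0.549, -0.836]]
contact_force: [-0.3, -0.2, -0.1]
finger_gap: 0.624
```

```bash
python3 avg.py 5
```

```text
F [-1.12 -0.48  0.42] sd [0.46 0.26 0.71]
M [-0.04   0.254 -0.026] sd [0.023 0.046 0.023]
[0.4427 0.2267 0.0272] 41.5
```

Call:
{"op": "carry_out", "data": {"targets": [[0, 0, 0, 0], [0, 0, 0, 0], [0, 0, 0, 0], [0, 0, 0, 0], [0, 0, 0, 0], [0, 0, 0, 0]], "fingers": 1}}

```text
t: 42.25
eef_pos: [0.4422, 0.2264, 0.0267]
orientation: [[0.2, -0.82, 0.537], [-0.98, -0.167, 0.11], [-0.001, -0.548, -0.836]]
contact_force: [-0.4, 0.1, 0.9]
finger_gap: 1.002
```

```bash
python3 look.py 18
```

```text
42.25 [ 22.76432562   2.61446869 137.44761301 -40.42171429   9.42150122
 139.50882547] [0.44224667 0.22644226 0.0267161 ] [-0.44139664  0.11142418  0.8925829 ]
yaw 11.518062565991414 tilt 33.23821552188694 roll -0.0009215546091867496
```

View pics/w18.png

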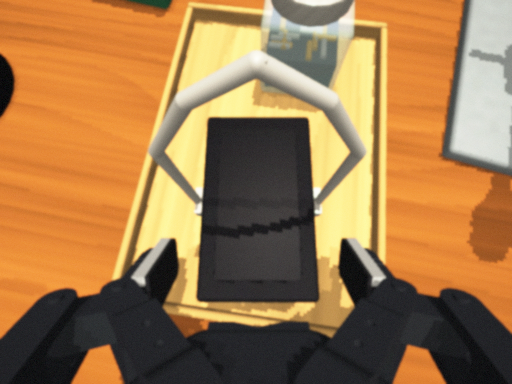

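Call:
{"op": "carry_out", "data": {"targets": [[-0.001, 0, 0.004, 0], [-0.002, 0, 0.008, 0], [-0.002, 0, 0.012, 0], [-0.002, 0, 0.016, 0], [-0.001, 0, 0.02, 0], [0, 0, 0.025, 0], [0, 0, 0.03, 0], [0, 0, 0.03, 0], [0, 0, 0.03, 0], [0, 0, 0.02, 0], [0, 0, 0.01, 0], [0, 0, 0, 0]]}}

```text
t: 43.85
eef_pos: [0.4345, 0.2265, 0.2323]
orientation: [[0.2, -0.819, 0.538], [-0.98, -0.166, 0.111], [-0.001, -0.549, -0.836]]
contact_force: [0.1, 0.3, 0.2]
finger_gap: 1.001
```

```bash
python3 look.py 19; python3 - <<'E'
from h import *
T=env.grab_frame('top');cv2.imwrite('pics/t19.png',T)
E
```

```text
43.85 [ 23.30977135 -24.8761401  131.67730447  -9.79213856  40.8598394
 107.37479893] [0.43450184 0.22654405 0.23225511] [0.05098597 0.2550905  0.2047903 ]
yaw 11.513269815490858 tilt 33.30350672506988 roll -0.001205205183098545
```

View pics/w19.png

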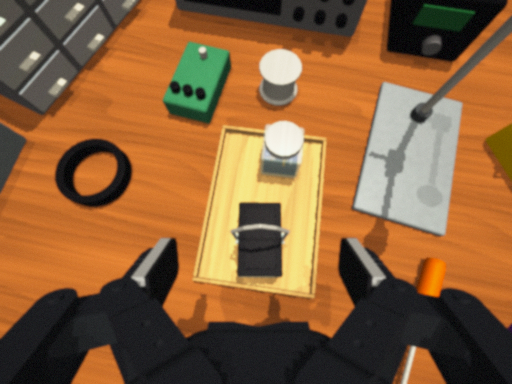

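View pics/sf19.png

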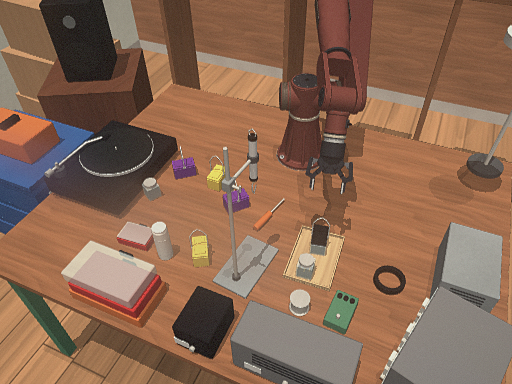

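View pics/t19.png

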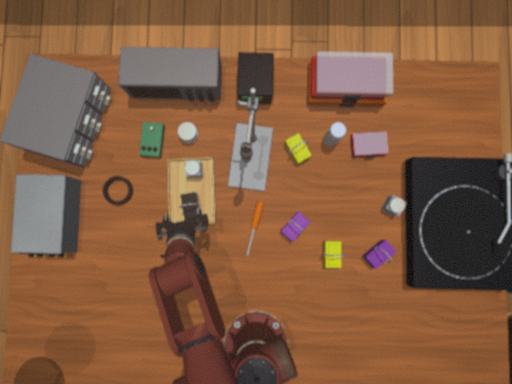

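```bash
python3 -c "
from plant import env; print(env.close_job())"
```

```text
the job is handed in; nothing more can be done
None
```

I weighed the tub on the spring scale and set it down upright in the near half of the tray. The job was handed in at about 44 s of the 72 s allowed.

**What I did**
- **Hand lean:** the moves take no tilt, so I pushed the arm against its reach limit in free space until the hand leaned back 33°. It kept that lean afterwards. Joint 3 came within 0.01° of its lower limit (17.641° against 17.64°) but no reading showed it past.
- **Hanging:** I gripped the tub with the black lid, brought the bail in over the hook tip and eased it down until the scale carried the weight. Force on the hand was about 0 before I let go.
- **Weighing:** the hook drew down about 28 mm, so the tub weighs about 2.8 N (0.29 kg). It hung with the fingers open for just over 3 s, without visible motion, less than 0.02 px in the wrist picture at the end. The open fingers stayed around it with about 15 mm clearance each side.
- **Taking it off:** I raised it at 8–16 mm/s to the hook's upper stop, then off the hook and away.
- **Setting down:** I lowered it at under 10 mm/s, and the force showed the tray carrying it before I released.

**Last checks**
- The pictures show the tub upright inside the near half of the tray, the hook empty, the other things apparently where they were, and the hand clear.

**Disagreements and departures**
- The top camera put things about 4 mm more to the left than the wrist camera did; I went by the wrist camera.
- Sideways forces of up to about 2 N showed on the hook while I centred the bail.
- The tub stands turned about 8° from the tray's axis. I chose that to keep joints 5 and 6 within range.

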